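# Unload the drilling fixture into the parts box under the chute

### The job

The channel sections are drilled: swing all three toggle clamps of the fixture fully open past centre and send every green channel, those in the fixture and the one lying on the bench, down the chute into the grey parts box, which must first be pushed along its rails fully home under the chute. When all are in, pull the loaded box right back out to its front stop for collection; leave the clamps open for the next load, and do not disturb the drill, the bottle or the steel cup.

Things in the scene. Friction and masses are not known exactly. Their poses are not given: they have to be found in the camera images.
- fixture: Drilling fixture, fixed: steel base plate 16 mm thick; origin at bench height, own x from clamps to nests. Nest 1, 2, 3 middles at own x 60, y -100, 0, 100 mm; the pivot of each clamp handle at own x -31, same y, 37 mm high. Pins 10 mm thick, 16 mm high stand at each part's +y long side (32 mm either side of its middle) and +x end; long-side middles are free for fingers.
- channel1_c (a point): Centre (half-way up) of the drilled channel in nest 1; absent in some starts (empty nest). Sage-green steel U-channel, open side down, 90 long (own x) x 40 wide (own y) x 25 high (own z), walls 4 mm, about 0.23 kg. It stands on the fixture's base plate (centre 28.5 mm above the bench), held down by the clamp foot until the clamp is open.
- channel2_c (a point): Centre (half-way up) of the drilled channel in nest 2; absent in some starts (empty nest). Sage-green steel U-channel, open side down, 90 long (own x) x 40 wide (own y) x 25 high (own z), walls 4 mm, about 0.23 kg. It stands on the fixture's base plate (centre 28.5 mm above the bench), held down by the clamp foot until the clamp is open.
- channel3_c (a point): Centre (half-way up) of the drilled channel in nest 3; absent in some starts (empty nest). Sage-green steel U-channel, open side down, 90 long (own x) x 40 wide (own y) x 25 high (own z), walls 4 mm, about 0.23 kg. It stands on the fixture's base plate (centre 28.5 mm above the bench), held down by the clamp foot until the clamp is open.
- channel4_c (a point): Centre (half-way up) of a fourth channel, the same as the others, already unclamped and lying open side down on the bench (centre 12.5 mm above the bench).
- handle1_grip (a point): Middle of the red grip on the upright handle of clamp 1, 100 mm from the handle's pivot; moves with the handle. The grip is a flat bar 14 mm thick along the hinge line (own y), 20 mm deep and 68 mm long (34 mm to each side of this point, along the handle).
- handle1 (a joint): Handle of toggle clamp 1, rad: 0 = clamped (upright, leaning 0.14 rad towards the nest), 1.05 = open stop (swung back away from the nest, leaning 0.91 rad back). A few newtons swing it. Swung to the open stop and let go, it stays there by its own weight; let go half-way it can fall shut again.
- arm1 (a joint): Hold-down arm of clamp 1, driven by its handle, rad: 0 = down, rubber foot on the part; 1.8 = swung up and back past upright. The link moves it little at first, then faster (about 1.65 x handle angle squared). 80 mm long, 16 mm wide, hinged at fixture x -25 mm, 66 mm above the bench; open, its tip is about 145 mm above the bench, clear of the part.
- handle2_grip (a point): Middle of the red grip on the upright handle of clamp 2, 100 mm from the handle's pivot; moves with the handle. The grip is a flat bar 14 mm thick along the hinge line (own y), 20 mm deep and 68 mm long (34 mm to each side of this point, along the handle).
- handle2 (a joint): Handle of toggle clamp 2, rad: 0 = clamped (upright, leaning 0.14 rad towards the nest), 1.05 = open stop (swung back away from the nest, leaning 0.91 rad back). A few newtons swing it. Swung to the open stop and let go, it stays there by its own weight; let go half-way it can fall shut again.
- arm2 (a joint): Hold-down arm of clamp 2, driven by its handle, rad: 0 = down, rubber foot on the part; 1.8 = swung up and back past upright. The link moves it little at first, then faster (about 1.65 x handle angle squared). 80 mm long, 16 mm wide, hinged at fixture x -25 mm, 66 mm above the bench; open, its tip is about 145 mm above the bench, clear of the part.
- handle3_grip (a point): Middle of the red grip on the upright handle of clamp 3, 100 mm from the handle's pivot; moves with the handle. The grip is a flat bar 14 mm thick along the hinge line (own y), 20 mm deep and 68 mm long (34 mm to each side of this point, along the handle).
- handle3 (a joint): Handle of toggle clamp 3, rad: 0 = clamped (upright, leaning 0.14 rad towards the nest), 1.05 = open stop (swung back away from the nest, leaning 0.91 rad back). A few newtons swing it. Swung to the open stop and let go, it stays there by its own weight; let go half-way it can fall shut again.
- arm3 (a joint): Hold-down arm of clamp 3, driven by its handle, rad: 0 = down, rubber foot on the part; 1.8 = swung up and back past upright. The link moves it little at first, then faster (about 1.65 x handle angle squared). 80 mm long, 16 mm wide, hinged at fixture x -25 mm, 66 mm above the bench; open, its tip is about 145 mm above the bench, clear of the part.
- carriage (a joint): Slide of the parts box along its two rails, m: 0 = pulled right out to the front stop, 0.15 = pushed home to the rear stop under the chute. Sliding friction about 3 N; it stays where it is left.
- knob_grip (a point): Middle of the upright black knob (28 mm diameter, 42 mm high) at the front of the parts box, 94 mm above the bench; moves with the box. Own x points along the rails from the front stop to the rear stop (pushing that way sends the box under the chute). The box wall is 42 mm behind the knob's axis.
- box_in (a point): Centre of the inner floor of the grey plastic parts box (open top, inside 150 along own x = the rails, 140 along y, 101 deep, walls 4 mm), 34 mm above the bench; moves with the box.
- chute_mouth (a point): Centre of the open top of the sheet-metal chute on its fixed blue legs, 235 mm above the bench. The mouth is about 150 along own x (along the rails) by 120 along y, narrowing to a straight throat of 110 x 120 whose lower end is 150 mm above the bench; with the box home the throat is right above the middle of the box.
- drill: Bystander: orange and black cordless drill standing on its battery, 190 mm high; origin at the centre of its foot.
- oil: Bystander: white bottle, 56 mm diameter, 150 mm high; origin at the centre of its foot.
- can: Bystander: steel cup, 76 mm diameter, 100 mm high; origin at the centre of its foot.

How it is judged (in metres and radians):
On the way, in this order (a step that is already met when the one before it is completed fails the run):
1. the box is pushed home under the chute (value of joint carriage above 0.143 m), for 0.2 s.
2. every channel is in the box while the box is home under the chute (x of channel1_c in the frame of box_in between -0.075 and 0.075 m and y of channel1_c in the frame of box_in between -0.07 and 0.07 m and z of channel1_c in the frame of box_in between 0 and 0.101 m and x of channel2_c in the frame of box_in between -0.075 and 0.075 m and y of channel2_c in the frame of box_in between -0.07 and 0.07 m and z of channel2_c in the frame of box_in between 0 and 0.101 m and x of channel3_c in the frame of box_in between -0.075 and 0.075 m and y of channel3_c in the frame of box_in between -0.07 and 0.07 m and z of channel3_c in the frame of box_in between 0 and 0.101 m and x of channel4_c in the frame of box_in between -0.075 and 0.075 m and y of channel4_c in the frame of box_in between -0.07 and 0.07 m and z of channel4_c in the frame of box_in between 0 and 0.101 m and value of joint carriage above 0.135 m), for 0.2 s.
At the end, for the whole second after the job is handed in: Every channel present lies at rest inside the parts box (its centre between the walls and below the rim), the box is within 7 mm of its front stop, and the three clamp arms stand open (arm angle over 1.45 rad) (x of channel1_c in the frame of box_in between -0.075 and 0.075 m and y of channel1_c in the frame of box_in between -0.07 and 0.07 m and z of channel1_c in the frame of box_in between 0 and 0.101 m and x of channel2_c in the frame of box_in between -0.075 and 0.075 m and y of channel2_c in the frame of box_in between -0.07 and 0.07 m and z of channel2_c in the frame of box_in between 0 and 0.101 m and x of channel3_c in the frame of box_in between -0.075 and 0.075 m and y of channel3_c in the frame of box_in between -0.07 and 0.07 m and z of channel3_c in the frame of box_in between 0 and 0.101 m and x of channel4_c in the frame of box_in between -0.075 and 0.075 m and y of channel4_c in the frame of box_in between -0.07 and 0.07 m and z of channel4_c in the frame of box_in between 0 and 0.101 m and value of joint carriage below 0.007 m and value of joint each of arm1, arm2, arm3 above 1.45 rad and linear speed of each of channel1, channel2, channel3, channel4 below 0.03 m/s); the robot touches nothing.
It fails at once if the drill is moved more than 40 mm (distance of drill from where it was at the start of the episode above 0.04 m).
It fails at once if the bottle is moved more than 40 mm (distance of oil from where it was at the start of the episode above 0.04 m).
It fails at once if the steel cup is moved more than 40 mm (distance of can from where it was at the start of the episode above 0.04 m).
Of channel1, channel2, channel3 only 2 to 3 are there at a start; the rules pass over those that are not, and their reading is None.
At some moment in a run one of channel4 may be knocked a few centimetres aside while the robot is not near it.
Once in a run the grip may slacken for a moment while it holds something.
It also fails if it takes over 210 s, if anything falls off the work surface, if the arm or the gripper's body presses on something with over 40 N, if the wrist force passes 120 N, or if a joint passes its speed limit or range.

### The arm

A 6-joint arm with a two-finger parallel gripper is mounted at the origin on the work surface. World frame = base frame: x ahead of the robot, y to its left, z up, the work surface at z = 0. Lengths are in m, angles in degrees, forces in N, time in s.
With the tool pointing down it reaches from about 0.3 to 0.75 m from the base axis. Payload 8.5 kg.
Tool frame: the origin (TCP) lies at the very end of the fingers, on their centre line; the grasp point (between the pads) lies 19 mm behind it; x points along the fingers, y is the direction in which the jaws open and shut, and the axes are right-handed (so a half turn about x gives the same grasp; the last joint's range is limited). The gripper opens to 85 mm and grips with 20 to 120 N. Pads are 22 mm wide; open, the fingers measure 114 mm over their backs; the gripper's body (76 mm by 85 mm) begins 54 mm behind the grasp point. The pads swing forward as they close: fully open they stand 13 mm farther back than shut.
Start: joints at [60.086, 21.807, 74.336, -0, 83.858, -12.336], TCP at [0.166, 0.524, 0.231] pointing down, gripper open.
Joint ranges: [-178.18, 178.18], [-50.72, 133.34], [12.68, 142.11], [-81.47, 261.47], [9.98, 163.14], [-165.26, 165.26]. Speed limits (degrees/s): [136.94, 136.94, 180, 180, 180, 180].

### API

Orientations are given as a 3x3 rotation matrix whose columns are the frame's x, y, z axes.
In Python, from rig import sensors, cams, env gives the robot as it stands.
- The arm moves only by the shell command python3 -m crank 'ROWS' [FORCE]. ROWS is a JSON object of lists of equal length, an entry for each row: "hand": the closure in counts, from 0 (fully open) to 255 (shut); "translation": the shift along the tool's x, y, z in m, a list of three; "dr": the turn, a rotation vector about the tool's x, y, z in rad, a list of three. A call has 1 to 5 rows; each row is the pose to reach, as a shift and turn from the pose commanded when the call began, along the tool's axes at that moment; what a row does not reach only later rows make up. A row lasts 1/10 s, in which the tool goes at most 50 mm and 8.59 degrees, less where a joint would pass 70% of its speed; a pose out of reach is approached as far as the arm can. A call with a gripper value outside its range is refused whole. The fingers move at their own pace and stop on an object; FORCE is the grip in N (left out, the last holds). Time passes only in rows, so rows that repeat a pose let the fingers close. It gives the time, the measured TCP pose, the force and the opening at its end, in the units of the state.
- sensors.observe(): the state, without advancing time (a new reading comes with each control period).
- cams.get_image(name): name is "side" or "top" or "wrist"; returns (picture, depth): 420x560x3 uint8, blue, green, red; 420x560 float32, m along the optical axis (not along the pixel's ray), 0 where there is no reading.
- cams.calibration(name): a dict with "vertical_fov" (degrees; the focal length in pixels is half the picture's height over the tangent of half this angle, whatever the lens; pixels are square), "cx", "cy" (the principal point, pixels), "extrinsics" (4x4, takes a point from camera to world coordinates). Camera axes: x right, y down, z forward; pixel columns grow to the right and rows downward; lengths in m; the calibration is good to about 2 mm. A picture is of the moment at which its call begins: read the wrist's pose just before it. calibration takes no time and is no camera call; for the wrist camera it gives the pose at the moment of the call.
- env.close_job(): hands the job in, once; it reports no verdict.
The state is a dict: "time_s": time; "q": joint angles; "qvel": joint speeds; "joint_efforts": joint torques, N m; "position": TCP position; "tool_rot": TCP orientation; "ft_force": force on the tool from outside, world axes, zero at the start; "wrist_torque": the same for the moment, N m; "grip_width": finger opening in m.
Only numpy, scipy, OpenCV 4.12 (cv2) and the standard library are available. Lean on these libraries where they do the work, as an engineer would, in place of code of your own. Each camera call takes 0.05 s, during which the arm holds its last target. There are 200 camera calls.

## Working session

There is one attempt and no reset: what is moved stays moved. The work goes in short steps, Python scripts to look and compute and a shell command to move; the robot and the scene stay as the last step left them, time stands still between calls to the robot, and variables do not carry over. Pictures are saved under pics/ and viewed, about 12 in all and at most 16, crops included, and the job is handed in when it is done.

```bash
ls; mkdir -p pics; cat > h.py <<'E'
import numpy as np, cv2
from rig import sensors, cams, env
def grab(n):
    c=cams.calibration(n); im,d=cams.get_image(n); return im,d,c
def f(c): return 210/np.tan(np.radians(c["vertical_fov"])/2)
def pts(d,c):
    v,u=np.mgrid[0:420,0:560]; F=f(c)
    P=np.stack([(u-c["cx"])/F*d,(v-c["cy"])/F*d,d,np.ones_like(d)],-1)
    return (P@np.array(c["extrinsics"]).T)[...,:3]
def ray(c,u,v,z):
    E=np.array(c["extrinsics"]); r=E[:3,:3]@np.array([(u-c["cx"])/f(c),(v-c["cy"])/f(c),1]); o=E[:3,3]
    return o+r*(z-o[2])/r[2]
E
python3 - <<'E'
from h import *
for n in("top","side"):
    im,d,c=grab(n); cv2.imwrite(f"pics/{n}0.png",im); np.savez(f"{n}0.npz",im=im,d=d,P=pts(d,c)); print(n,c,(d==0).mean())
print(sensors.observe())
E
```

```text
pics
top {'vertical_fov': 47.26952514779755, 'cx': 278.53241765918665, 'cy': 203.39541171612274, 'extrinsics': array([[-0.02865582, -0.98551456,  0.16715234,  0.39072722],
       [-0.9994508 ,  0.02546444, -0.02120524, -0.02206613],
       [ 0.01664163, -0.1676682 , -0.98570301,  1.57325842],
       [ 0.        ,  0.        ,  0.        ,  1.        ]])} 0.003941326530612245
side {'vertical_fov': 42.66263193980527, 'cx': 276.56945996603844, 'cy': 211.29411480087188, 'extrinsics': array([[-9.70631575e-01, -1.82751555e-01,  1.56448758e-01,
         4.11571102e-01],
       [-2.40570549e-01,  7.38414550e-01, -6.29976002e-01,
         8.13311546e-01],
       [-3.94945418e-04, -6.49111563e-01, -7.60693120e-01,
         1.20809438e+00],
       [ 0.00000000e+00,  0.00000000e+00,  0.00000000e+00,
         1.00000000e+00]])} 0.0038903061224489794
{'time_s': 0.1, 'q': array([ 6.00854416e+01,  2.18353627e+01,  7.43803619e+01,  1.28676818e-03,
        8.38587360e+01, -1.23377455e+01]), 'qvel': array([-0.00553054, -0.2033919 , -0.13597818, -0.03441971,  0.07551872,
       -0.00271451]), 'joint_efforts': array([ 3.35764307e-03, -4.49222267e+01, -2.31656313e+01, -2.02183796e-04,
        3.61390121e-03,  8.28823261e-06]), 'position': array([0.16596594, 0.52407433, 0.23079038]), 'tool_rot': array([[-6.67466382e-04,  3.01985999e-01,  9.53312127e-01],
       [-1.11530279e-03,  9.53311521e-01, -3.01986588e-01],
       [-9.99999155e-01, -1.26479757e-03, -2.99497564e-04]]), 'ft_force': array([ 0.37491406, -1.14106608, -0.1606224 ]), 'wrist_torque': array([-0.02559897,  0.02926916,  0.01290651]), 'grip_width': 0.08538766654144482}
```

View pics/top0.png

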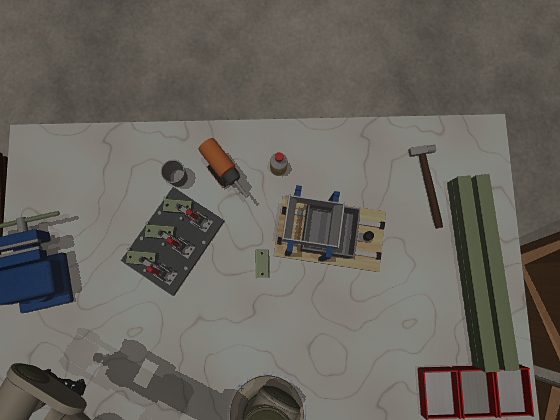

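View pics/side0.png

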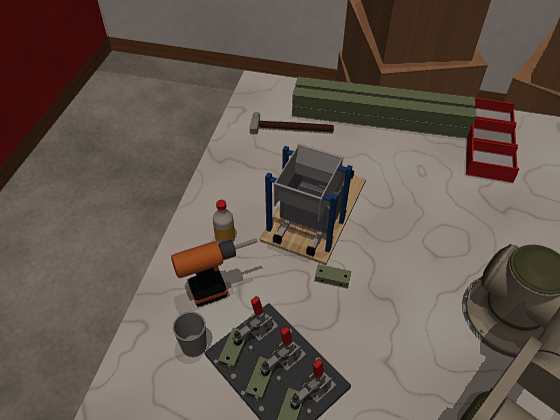

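Top view: fixture at about (173,242) with three channels and red grips. Channel 4 is at (262,263), the chute at (312,225), the knob at (368,236), cup (175,172), drill (215,160) and bottle (279,163). All three nests are filled.

```bash
python3 - <<'E'
from h import *
for n in("top","side"):
    z=np.load(n+"0.npz"); im,P=z["im"],z["P"]; hsv=cv2.cvtColor(im,cv2.COLOR_BGR2HSV); H,S,V=[hsv[...,i].astype(int) for i in range(3)]
    Z=P[...,2]; reg=(P[...,0]>.2)&(P[...,0]<.9)&(abs(P[...,1])<.6)
    ms={"green":(H>30)&(H<55)&(S>40)&(Z>.005)&(Z<.08),"red":((H<6)|(H>174))&(S>150)&(Z>.05)&(Z<.2),
     "blue":(H>100)&(H<130)&(S>120)&(Z>.02),"wood":(H>10)&(H<30)&(S>60)&(V>110)&(Z<.05),"rim":(Z>.22)&(Z<.25)&(S<70),"black":(V<45)&(Z>.08)&(Z<.13),"plate":(V<85)&(S<60)&(Z>.008)&(Z<.022)}
    for k,m in ms.items():
        m=(m&reg).astype(np.uint8)
        N,L,st,ce=cv2.connectedComponentsWithStats(m)
        for i in range(1,N):
            if st[i,4]<18: continue
            Q=P[L==i]; r=cv2.minAreaRect((Q[:,:2]*1000).astype(np.float32))
            print(n,k,st[i,4],ce[i].round(),"mean",(Q.mean(0)*1000).round(),"zmax",(np.percentile(Q[:,2],95)*1000).round(),"rect",np.round(r[0]),np.round(r[1]),round(r[2],1))
E
```

```text
top green 246 [175. 205.] mean [655. 279.  40.] zmax 46.0 rect [654. 272.] [89. 44.] 84.0
top green 260 [157. 230.] mean [573. 335.  40.] zmax 46.0 rect [572. 330.] [91. 42.] 84.3
top green 269 [139. 256.] mean [492. 391.  40.] zmax 47.0 rect [489. 390.] [97. 41.] 83.8
top green 312 [262. 264.] mean [459.   5.  24.] zmax 30.0 rect [460.   3.] [39. 86.] 88.8
top red 52 [279. 156.] mean [779. -57. 149.] zmax 154.0 rect [778. -57.] [21. 24.] 88.2
top red 49 [191. 214.] mean [607. 208. 153.] zmax 173.0 rect [608. 209.] [24. 11.] 54.8
top red 54 [172. 241.] mean [526. 265. 154.] zmax 175.0 rect [526. 267.] [27. 13.] 56.4
top red 53 [152. 270.] mean [445. 322. 154.] zmax 172.0 rect [445. 324.] [26. 13.] 57.7
top blue 47 [298. 190.] mean [ 656. -107.  226.] zmax 237.0 rect [ 656. -107.] [15. 28.] 74.3
top blue 50 [336. 196.] mean [ 631. -212.  253.] zmax 236.0 rect [ 516. -128.] [ 22. 327.] 53.7
top blue 59 [290. 245.] mean [499. -79. 225.] zmax 236.0 rect [498. -79.] [15. 32.] 79.6
top blue 61 [328. 252.] mean [ 478. -187.  226.] zmax 234.0 rect [ 478. -187.] [15. 31.] 83.0
top wood 49 [28
[... 3939 characters left out ...]
ean [785. 278.  90.] zmax 96.0 rect [785. 278.] [ 4. 28.] 2.1
side black 34 [200. 336.] mean [720. 292.  90.] zmax 97.0 rect [721. 291.] [41.  7.] 70.1
side plate 25 [254. 131.] mean [ 817. -502.   14.] zmax 19.0 rect [ 817. -502.] [24. 14.] 19.3
side plate 25 [215. 300.] mean [740. 150.  12.] zmax 17.0 rect [739. 149.] [38.  6.] 38.7
side plate 5446 [278. 372.] mean [536. 298.  15.] zmax 19.0 rect [543. 293.] [206. 290.] 55.4
side plate 32 [241. 326.] mean [653. 208.  15.] zmax 18.0 rect [654. 209.] [22. 11.] 54.1
side plate 52 [191. 334.] mean [766. 257.  15.] zmax 21.0 rect [767. 257.] [42. 10.] 32.6
side plate 55 [195. 352.] mean [740. 301.  15.] zmax 21.0 rect [743. 299.] [56. 18.] 25.0
```

```bash
cat >> h.py <<'E'
from scipy.spatial.transform import Rotation as Ro
def Rt(yaw,tilt=0,about=None):
    "tool down, y axis at yaw (deg); tilt (deg) about the tool's own y"
    c,s=np.cos(np.radians(yaw)),np.sin(np.radians(yaw))
    R=np.array([[0,c,s],[0,s,-c],[-1,0,0.]])
    return R@Ro.from_euler('y',tilt,degrees=True).as_matrix()
def plan(W,start=None):
    "W: list of (x,y,z mm,yaw[,tilt]); prints shifts/turns from one to the next"
    if start is None:
        s=sensors.observe(); p,R=s["position"]*1000,s["tool_rot"]
    else: p,R=np.array(start[:3],float),Rt(*start[3:])
    for w in W:
        q,Q=np.array(w[:3],float),Rt(*w[3:])
        t=R.T@(q-p); r=Ro.from_matrix(R.T@Q).as_rotvec()
        print(w,"t",(t/1000).round(4).tolist(),"dr",r.round(4).tolist(),"rows",round(max(np.linalg.norm(t)/50,np.degrees(np.linalg.norm(r))/8.59),1)); p,R=q,Q
E
python3 -c "
from h import *
plan([(255,300,300,50),(345,75,300,30),(434,-150,300,10),(523,-378,300,-10),(523,-378,88,-10),(546-4,-300+5,88,-10)])"
```

```text
(255, 300, 300, 50) t [-0.069, -0.1868, 0.1525] dr [0.3914, -0.0, 0.0013] rows 5.0
(345, 75, 300, 30) t [0.0, -0.1145, 0.2136] dr [0.3491, 0.0, 0.0] rows 4.8
(434, -150, 300, 10) t [0.0, -0.0354, 0.2394] dr [0.3491, 0.0, 0.0] rows 4.8
(523, -378, 300, -10) t [0.0, 0.0481, 0.24] dr [0.3491, 0.0, 0.0] rows 4.9
(523, -378, 88, -10) t [0.212, 0.0, 0.0] dr [0.0, 0.0, 0.0] rows 4.2
(542, -295, 88, -10) t [0.0, 0.0043, -0.085] dr [0.0, 0.0, 0.0] rows 1.7
```

```bash

python3 -m crank '{"hand":[128,255,255,255,255],"translation":[[-0.069,-0.187,0.152],[-0.069,-0.187,0.152],[-0.069,-0.187,0.152],[-0.069,-0.187,0.152],[-0.069,-0.187,0.152]],"dr":[[0.39,0,0],[0.39,0,0],[0.39,0,0],[0.39,0,0],[0.39,0,0]]}' 30
python3 -m crank '{"hand":[255,255,255,255,255],"translation":[[0,-0.114,0.214],[0,-0.114,0.214],[0,-0.114,0.214],[0,-0.114,0.214],[0,-0.114,0.214]],"dr":[[0.35,0,0],[0.35,0,0],[0.35,0,0],[0.35,0,0],[0.35,0,0]]}'
python3 -m crank '{"hand":[255,255,255,255,255],"translation":[[0,-0.035,0.239],[0,-0.035,0.239],[0,-0.035,0.239],[0,-0.035,0.239],[0,-0.035,0.239]],"dr":[[0.35,0,0],[0.35,0,0],[0.35,0,0],[0.35,0,0],[0.35,0,0]]}'
python3 -m crank '{"hand":[255,255,255,255,255],"translation":[[0,0.048,0.24],[0,0.048,0.24],[0,0.048,0.24],[0,0.048,0.24],[0,0.048,0.24]],"dr":[[0.35,0,0],[0.35,0,0],[0.35,0,0],[0.35,0,0],[0.35,0,0]]}'
python3 - <<'E'
from h import *
im,d,c=grab("wrist"); P=pts(d,c); cv2.imwrite("pics/w1.png",im)
s=sensors.observe(); print(s["position"],s["tool_rot"],s["q"])
V=im.max(2); Z=P[...,2]
m=((V<60)&(Z>.105)&(Z<.125)).astype(np.uint8)
N,L,st,ce=cv2.connectedComponentsWithStats(m)
for i in range(1,N):
    if st[i,4]>60:
        Q=P[L==i]; print(st[i],ce[i].round(),cv2.minEnclosingCircle((Q[:,:2]*1000).astype(np.float32)),Q[:,2].max())
E
```

```text
time_s: 0.6
position: [0.2543, 0.2989, 0.3004]
tool_rot: [[-0.0, 0.641, 0.767], [-0.0, 0.767, -0.641], [-1.0, -0.0, -0.0]]
ft_force: [1.6, -0.2, 1.3]
grip_width: 0.0125
time_s: 1.1
position: [0.3454, 0.0737, 0.3001]
tool_rot: [[0.0, 0.866, 0.499], [-0.0, 0.499, -0.866], [-1.0, 0.0, 0.0]]
ft_force: [1.1, 1.1, 0.0]
grip_width: 0.0003
time_s: 1.6
position: [0.4348, -0.1511, 0.2997]
tool_rot: [[-0.001, 0.985, 0.172], [0.0, 0.172, -0.985], [-1.0, -0.0, -0.0]]
ft_force: [1.4, 0.8, 0.5]
grip_width: -0.0
time_s: 2.1
position: [0.5236, -0.3788, 0.2994]
tool_rot: [[-0.001, 0.984, -0.176], [0.001, -0.176, -0.984], [-1.0, -0.001, -0.001]]
ft_force: [-0.6, 0.4, -0.8]
grip_width: -0.0002
[ 0.52436705 -0.38410722  0.29671   ] [[-2.17916585e-03  9.83833936e-01 -1.79069925e-01]
 [ 7.42462976e-04 -1.79068709e-01 -9.83836290e-01]
 [-9.99997350e-01 -2.27689524e-03 -3.40239856e-04]] [-4.66131724e+01  3.09336461e+01  4.84479392e+01 -6.26118543e-02
  1.00735091e+02 -3.63092037e+01]
[166   0  19  16 154] [177.  10.] ((468.6612854003906, -189.21658325195312), 7.10654354095459) 0.1249075644136658
[358   0  18  17 147] [364.  10.] ((643.3192749023438, -220.44183349609375), 7.283435821533203) 0.12490003862718346
[339  20   9  77 338] [343.  58.] ((616.634521484375, -260.11016845703125), 34.02593231201172) 0.12499843609925176
[263 138  20  20 313] [273. 148.] ((535.2308349609375, -331.5522766113281), 11.760377883911133) 0.11682790492263295
```

View pics/w1.png

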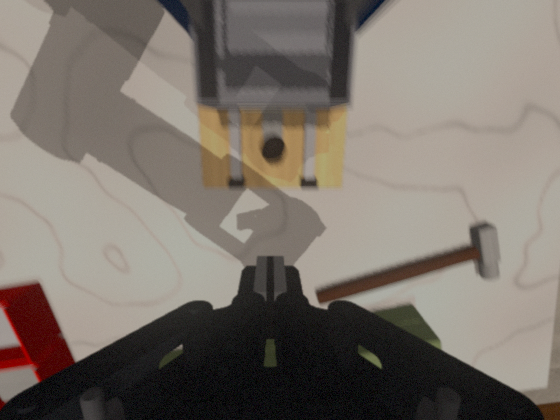

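```bash

python3 -m crank '{"hand":[255,255,255,255,255],"translation":[[0.05,0,0],[0.1,0,0],[0.15,0,0],[0.205,0,0],[0.21,0,0]],"dr":[[0,0,0],[0,0,0],[0,0,0],[0,0,0],[0,0,0]]}'
python3 -m crank '{"hand":[255,255,255,255,255],"translation":[[0,0.003,-0.02],[0,0.003,-0.035],[0,0.003,-0.05],[0,0.003,-0.065],[0,0.003,-0.078]],"dr":[[0,0,0],[0,0,0],[0,0,0],[0,0,0],[0,0,0]]}'
python3 - <<'E'
from h import *
im,d,c=grab("wrist"); cv2.imwrite("pics/w2.png",im); im,d,c=grab("top"); P=pts(d,c); s=sensors.observe(); print(s["position"],s["ft_force"])
Z=P[...,2]; m=(im.max(2)<60)&(Z>.108)&(Z<.122)&(P[...,1]<-.24)&(P[...,1]>-.4)&(abs(P[...,0]-.54)<.04); print(P[m].mean(0),m.sum())
E
```

```text
time_s: 2.65
position: [0.5212, -0.3744, 0.0843]
tool_rot: [[-0.008, 0.984, -0.175], [0.008, -0.175, -0.985], [-1.0, -0.009, -0.007]]
ft_force: [-0.8, -0.6, -0.5]
grip_width: 0.0001
time_s: 3.15
position: [0.5408, -0.2992, 0.0918]
tool_rot: [[0.002, 0.985, -0.174], [-0.002, -0.174, -0.985], [-1.0, 0.003, 0.002]]
ft_force: [-0.1, -4.0, 2.9]
grip_width: -0.0001
[ 0.54036754 -0.2979407   0.09088027] [-0.38029924 -0.51370575  0.27079876]
[ 0.54407092 -0.27662165  0.11547652] 9
```

View pics/w2.png

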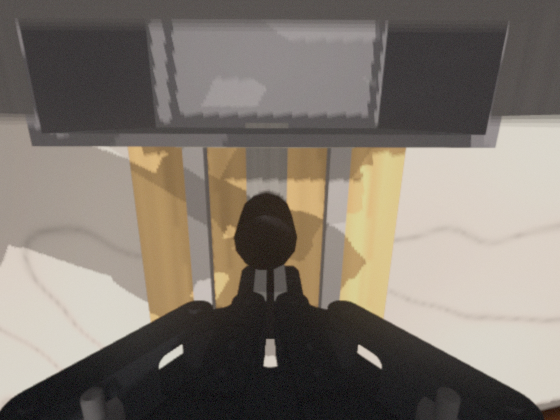

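The fingertips stand at the knob (266,240) and the box is moving. I'll keep pushing until the force rises.

```bash

python3 -m crank '{"hand":[255,255,255,255],"translation":[[0,0,-0.004],[0,0,-0.008],[0,0,-0.011],[0,0,-0.011]],"dr":[[0,0,0],[0,0,0],[0,0,0],[0,0,0]]}'
python3 -m crank '{"hand":[255,255,255],"translation":[[0,0,-0.003],[0,0,-0.006],[0,0,-0.006]],"dr":[[0,0,0],[0,0,0],[0,0,0]]}'
```

```text
time_s: 3.65
position: [0.5415, -0.2913, 0.0903]
tool_rot: [[-0.0, 0.984, -0.176], [-0.003, -0.176, -0.984], [-1.0, 0.0, 0.003]]
ft_force: [-2.6, -8.5, 1.3]
grip_width: 0.0003
time_s: 3.95
position: [0.5416, -0.2911, 0.0905]
tool_rot: [[-0.001, 0.984, -0.177], [-0.013, -0.177, -0.984], [-1.0, 0.001, 0.013]]
ft_force: [-9.9, -32.2, -4.3]
grip_width: -0.0
```

```bash
python3 -c "
from h import *
plan([(541,-291,91,-10),(534,-331,330,-10),(528,-130,330,-20),(522,70,330,-30),(517,255,330,-34.7)])"
```

```text
(541, -291, 91, -10) t [-0.0005, -0.0006, 0.0] dr [-0.0038, 0.0132, -0.0011] rows 0.1
(534, -331, 330, -10) t [-0.239, 0.0001, 0.0406] dr [0.0, 0.0, 0.0] rows 4.8
(528, -130, 330, -20) t [0.0, -0.0408, -0.1969] dr [0.1745, 0.0, 0.0] rows 4.0
(522, 70, 330, -30) t [0.0, -0.074, -0.1859] dr [0.1745, 0.0, 0.0] rows 4.0
(517, 255, 330, -34.7) t [0.0, -0.0968, -0.1577] dr [0.082, 0.0, 0.0] rows 3.7
```

```bash

python3 -m crank '{"hand":[255,255,255,255],"translation":[[0,0,0.01],[0,0,0.03],[0,0,0.048],[0,0,0.048]],"dr":[[0,0,0],[0,0,0],[0,0,0],[0,0,0]]}'
python3 -m crank '{"hand":[255,255,255,255,255],"translation":[[-0.05,0,0],[-0.1,0,0],[-0.15,0,0],[-0.2,0,0],[-0.238,0,0]],"dr":[[0,0,0],[0,0,0],[0,0,0],[0,0,0],[0,0,0]]}'
python3 -m crank '{"hand":[255,255,255,255,255],"translation":[[0,-0.01,-0.05],[0,-0.02,-0.1],[0,-0.03,-0.147],[0,-0.04,-0.197],[0,-0.041,-0.197]],"dr":[[0.04,0,0],[0.08,0,0],[0.12,0,0],[0.17,0,0],[0.175,0,0]]}'
python3 -m crank '{"hand":[255,255,255,255,255],"translation":[[0,-0.018,-0.045],[0,-0.036,-0.09],[0,-0.055,-0.14],[0,-0.074,-0.186],[0,-0.074,-0.186]],"dr":[[0.04,0,0],[0.08,0,0],[0.12,0,0],[0.17,0,0],[0.175,0,0]]}'
python3 -m crank '{"hand":[255,255,255,255,255],"translation":[[0,-0.025,-0.04],[0,-0.05,-0.08],[0,-0.075,-0.12],[0,-0.097,-0.158],[0,-0.097,-0.158]],"dr":[[0.02,0,0],[0.04,0,0],[0.06,0,0],[0.08,0,0],[0.082,0,0]]}'
python3 -m crank '{"hand":[255,255,255],"translation":[[0,0,0],[0,0,0],[0,0,0]],"dr":[[0,0,0],[0,0,0],[0,0,0]]}'
python3 - <<'E'
from h import *
im,d,c=grab("wrist"); P=pts(d,c); cv2.imwrite("pics/w3.png",im); np.savez("w3.npz",im=im,P=P)
s=sensors.observe(); print(s["position"],s["tool_rot"])
hsv=cv2.cvtColor(im,cv2.COLOR_BGR2HSV); H,S=hsv[...,0].astype(int),hsv[...,1]; Z=P[...,2]
for k,m in {"red":((H<6)|(H>174))&(S>130)&(Z>.05)&(Z<.2),"green":(H>30)&(H<55)&(S>40)&(Z>.03)&(Z<.05)}.items():
    N,L,st,ce=cv2.connectedComponentsWithStats(m.astype(np.uint8))
    for i in range(1,N):
        if st[i,4]>80:
            Q=P[L==i]; T=Q[Q[:,2]>np.percentile(Q[:,2],95)-.006]; r=cv2.minAreaRect((T[:,:2]*1000).astype(np.float32)); print(k,st[i,4],ce[i].round(),"top",(T.mean(0)*1000).round(1),np.round(r[0]),np.round(r[1]),round(r[2],1))
E
```

```text
time_s: 4.35
position: [0.534, -0.3334, 0.0899]
tool_rot: [[0.0, 0.984, -0.177], [-0.0, -0.177, -0.984], [-1.0, 0.0, 0.0]]
ft_force: [1.0, -0.2, -0.3]
grip_width: -0.0002
time_s: 4.85
position: [0.5345, -0.3304, 0.3317]
tool_rot: [[0.002, 0.985, -0.175], [-0.002, -0.175, -0.985], [-1.0, 0.003, 0.001]]
ft_force: [0.1, 0.7, 0.1]
grip_width: -0.0
time_s: 5.35
position: [0.5282, -0.1244, 0.3291]
tool_rot: [[0.001, 0.941, -0.34], [0.001, -0.34, -0.941], [-1.0, 0.001, -0.001]]
ft_force: [-0.0, -0.5, 0.9]
grip_width: 0.0001
time_s: 5.85
position: [0.5224, 0.0748, 0.3283]
tool_rot: [[-0.0, 0.867, -0.498], [0.001, -0.498, -0.867], [-1.0, -0.001, -0.001]]
ft_force: [-0.2, -0.5, -1.1]
grip_width: 0.0001
time_s: 6.35
position: [0.5182, 0.2593, 0.3274]
tool_rot: [[-0.001, 0.823, -0.567], [0.001, -0.567, -0.823], [-1.0, -0.001, 0.0]]
ft_force: [0.1, 0.1, -0.1]
grip_width: -0.0001
time_s: 6.65
position: [0.519, 0.2544, 0.3283]
tool_rot: [[0.0, 0.82, -0.573], [-0.0, -0.573, -0.82], [-1.0, 0.0, 0.0]]
ft_force: [0.1, 0.7, -0.0]
grip_width: 0.0002
[0.51892958 0.25451321 0.32829725] [[ 1.62554354e-04  8.19818956e-01 -5.72622784e-01]
 [-5.68942771e-05 -5.72622783e-01 -8.19818971e-01]
 [-9.99999985e-01  1.65844103e-04 -4.64393201e-05]]
red 249 [268. 179.] top [529.8 271.9 168.6] [530. 272.] [19. 13.] 55.3
red 469 [361. 178.] top [610.8 216.1 168.5] [612. 215.] [18. 14.] 57.0
red 448 [176. 178.] top [448.8 328.  168.4] [448. 328.] [18. 12.] 58.2
green 1739 [194. 104.] top [491.7 391.4  40. ] [488. 388.] [90. 40.] 84.4
green 1665 [268. 103.] top [573.5 336.6  40.1] [571. 331.] [90. 40.] 84.1
green 1626 [341. 101.] top [654.4 282.7  40.1] [652. 274.] [90. 40.] 83.8
```

View pics/w3.png

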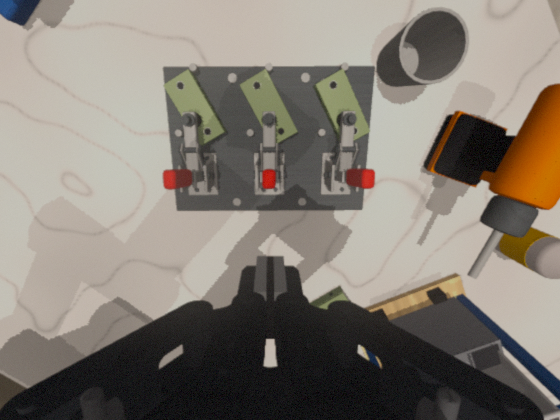

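All three nests are filled. Fixture axis is 55.4°, origin about (537,282) mm, and channels lie at about 84°. I'll open clamp 2 first.

```bash

python3 -m crank '{"hand":[255,255,255,255,255],"translation":[[0,-0.001,-0.053],[0.05,-0.001,-0.053],[0.1,-0.001,-0.053],[0.15,-0.001,-0.053],[0.2,-0.001,-0.053]],"dr":[[0,0,0],[0,0,0],[0,0,0],[0,0,0],[0,0,0]]}'
python3 -m crank '{"hand":[255,255,255,255,255],"translation":[[0.006,0,0],[0.006,0,0.01],[0.006,0,0.02],[0.006,0,0.032],[0.006,0,0.044]],"dr":[[0,0,0],[0,0,0],[0,0,0],[0,0,0],[0,0,0]]}'
python3 -m crank '{"hand":[255,255,255,255,255],"translation":[[0.002,0,0.012],[0.004,0,0.024],[0.006,0,0.036],[0.008,0,0.046],[0.01,0,0.056]],"dr":[[0,0,0],[0,0,0],[0,0,0],[0,0,0],[0,0,0]]}'
python3 -m crank '{"hand":[255,255,255,255,255],"translation":[[0,0,0.008],[0,0,0.015],[0,0,0.02],[0.001,0,0.023],[0.001,0,0.023]],"dr":[[0,0,0],[0,0,0],[0,0,0],[0,0,0],[0,0,0]]}'
python3 - <<'E'
from h import *
im,d,c=grab("wrist"); cv2.imwrite("pics/w4.png",im); im,d,c=grab("side"); cv2.imwrite("pics/s4.png",im[250:,150:])
s=sensors.observe(); print(s["position"],s["ft_force"])
E
```

```text
time_s: 7.2
position: [0.5481, 0.299, 0.1267]
tool_rot: [[0.001, 0.82, -0.572], [0.0, -0.572, -0.82], [-1.0, 0.0, -0.0]]
ft_force: [1.3, -0.3, 0.4]
grip_width: -0.0006
time_s: 7.7
position: [0.5237, 0.2632, 0.1255]
tool_rot: [[0.006, 0.821, -0.571], [0.002, -0.572, -0.821], [-1.0, 0.004, -0.005]]
ft_force: [1.2, 1.3, -0.3]
grip_width: 0.0002
time_s: 8.2
position: [0.4912, 0.2171, 0.114]
tool_rot: [[0.004, 0.821, -0.571], [0.001, -0.571, -0.821], [-1.0, 0.003, -0.003]]
ft_force: [1.1, -0.1, 1.0]
grip_width: 0.0002
time_s: 8.7
position: [0.4778, 0.1988, 0.1113]
tool_rot: [[0.0, 0.821, -0.571], [0.0, -0.571, -0.821], [-1.0, 0.0, -0.0]]
ft_force: [0.1, -0.6, -0.2]
grip_width: 0.0001
[0.47783788 0.19897908 0.11118159] [-0.07740371  0.47517087  0.55180603]
```

View pics/s4.png

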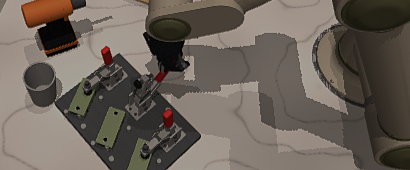

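Clamp 2's handle (155,80) is swung back and its arm is up. I'll press a bit further to check it's on the stop, then move away.

```bash

python3 -m crank '{"hand":[255,255,255,255],"translation":[[0.003,0,0.003],[0.005,0,0.006],[0.007,0,0.008],[0.007,0,0.008]],"dr":[[0,0,0],[0,0,0],[0,0,0],[0,0,0]]}'
python3 - <<'E'
from h import *
R=Rt(-34.6); s=sensors.observe(); p=s["position"]*1000-np.array([537,282,0]); x=np.array([.568,.823,0]);y=np.array([-.823,.568,0]); print(p@x,p@y,p[2],s["ft_force"])
E
```

```text
time_s: 9.2
position: [0.4779, 0.1979, 0.1102]
tool_rot: [[0.017, 0.82, -0.572], [0.013, -0.572, -0.82], [-1.0, 0.007, -0.02]]
ft_force: [1.0, 31.1, 39.6]
grip_width: -0.0002
-102.74459916994186 0.8815262139306691 110.1606031288984 [ 1.02704086 31.05795535 39.63669807]
```

```bash

python3 -m crank '{"hand":[255,255,255,255,255],"translation":[[-0.005,0,-0.01],[-0.04,0,-0.018],[-0.08,0,-0.018],[-0.11,0,-0.018],[-0.11,0,-0.018]],"dr":[[0,0,0],[0,0,0],[0,0,0],[0,0,0],[0,0,0]]}'
python3 -m crank '{"hand":[255,255,255,255,255],"translation":[[0,-0.03,-0.035],[0,-0.06,-0.07],[0,-0.09,-0.105],[0,-0.099,-0.113],[0,-0.099,-0.113]],"dr":[[0,0,0],[0,0,0],[0,0,0],[0,0,0],[0,0,0]]}'
python3 - <<'E'
from h import *
s=sensors.observe(); p=s["position"]*1000-np.array([537,282,0]); x=np.array([.568,.823,0]);y=np.array([-.823,.568,0]); print(p@x,p@y,p[2],s["ft_force"])
E
```

```text
time_s: 9.7
position: [0.485, 0.2076, 0.218]
tool_rot: [[0.008, 0.821, -0.571], [0.001, -0.571, -0.821], [-1.0, 0.005, -0.005]]
ft_force: [-0.2, 0.0, -0.2]
grip_width: -0.0003
time_s: 10.2
position: [0.4659, 0.3577, 0.2129]
tool_rot: [[-0.002, 0.822, -0.569], [-0.001, -0.569, -0.822], [-1.0, -0.001, 0.002]]
ft_force: [0.9, -0.9, 0.7]
grip_width: -0.0003
21.892130833300097 101.47661435266689 212.91268545001225 [ 0.91209872 -0.94779752  0.67373224]
```

Handle 3 with the same path, then handle 1.

```bash

python3 -m crank '{"hand":[255,255,255,255,255],"translation":[[0.04,0,0],[0.085,0,0],[0.091,0,0.002],[0.091,0,0.012],[0.091,0,0.022]],"dr":[[0,0,0],[0,0,0],[0,0,0],[0,0,0],[0,0,0]]}'
python3 -m crank '{"hand":[255,255,255,255,255],"translation":[[0,0,0.01],[0,0,0.022],[0.002,0,0.034],[0.004,0,0.046],[0.006,0,0.058]],"dr":[[0,0,0],[0,0,0],[0,0,0],[0,0,0],[0,0,0]]}'
python3 -m crank '{"hand":[255,255,255,255,255],"translation":[[0.002,0,0.01],[0.004,0,0.02],[0.005,0,0.03],[0.006,0,0.038],[0.007,0,0.044]],"dr":[[0,0,0],[0,0,0],[0,0,0],[0,0,0],[0,0,0]]}'
python3 -m crank '{"hand":[255,255,255,255],"translation":[[0.002,0,0.002],[0.004,0,0.004],[0.005,0,0.005],[0.005,0,0.005]],"dr":[[0,0,0],[0,0,0],[0,0,0],[0,0,0]]}'
python3 - <<'E'
from h import *
s=sensors.observe(); p=s["position"]*1000-np.array([537,282,0]); x=np.array([.568,.823,0]);y=np.array([-.823,.568,0]); print(p@x,p@y,p[2],s["ft_force"])
E
```

```text
time_s: 10.7
position: [0.4548, 0.3375, 0.1251]
tool_rot: [[0.003, 0.82, -0.572], [0.001, -0.572, -0.82], [-1.0, 0.002, -0.003]]
ft_force: [1.1, 1.4, 0.8]
grip_width: 0.0002
time_s: 11.2
position: [0.4212, 0.2902, 0.1189]
tool_rot: [[0.003, 0.821, -0.571], [0.002, -0.571, -0.821], [-1.0, 0.002, -0.003]]
ft_force: [1.4, 0.9, -0.3]
grip_width: 0.0003
time_s: 11.7
position: [0.3963, 0.2548, 0.1106]
tool_rot: [[0.002, 0.82, -0.572], [0.002, -0.572, -0.82], [-1.0, 0.001, -0.003]]
ft_force: [6.1, 18.8, 6.3]
grip_width: 0.0003
time_s: 12.1
position: [0.3967, 0.2546, 0.1101]
tool_rot: [[0.013, 0.82, -0.572], [0.011, -0.572, -0.82], [-1.0, 0.004, -0.016]]
ft_force: [-4.2, 20.3, 39.6]
grip_width: -0.0001
-102.28817499255992 99.92569455356762 110.12644354845142 [-4.16528774 20.26712234 39.5874846 ]
```

```bash

python3 -m crank '{"hand":[255,255,255,255,255],"translation":[[-0.005,0,-0.01],[-0.04,0,-0.015],[-0.08,0,-0.015],[-0.108,0,-0.015],[-0.108,0,-0.015]],"dr":[[0,0,0],[0,0,0],[0,0,0],[0,0,0],[0,0,0]]}'
python3 -m crank '{"hand":[255,255,255,255,255],"translation":[[0,0.042,-0.024],[0,0.084,-0.048],[0,0.126,-0.07],[0,0.168,-0.094],[0,0.2,-0.112]],"dr":[[0,0,0],[0,0,0],[0,0,0],[0,0,0],[0,0,0]]}'
python3 -m crank '{"hand":[255],"translation":[[0,0,0]],"dr":[[0,0,0]]}'
python3 - <<'E'
from h import *
s=sensors.observe(); p=s["position"]*1000-np.array([537,282,0]); x=np.array([.568,.823,0]);y=np.array([-.823,.568,0]); print(p@x,p@y,p[2],s["ft_force"])
E
```

```text
time_s: 12.6
position: [0.4029, 0.2633, 0.2167]
tool_rot: [[0.007, 0.821, -0.571], [0.002, -0.571, -0.821], [-1.0, 0.004, -0.006]]
ft_force: [0.2, -0.5, -0.8]
grip_width: 0.0
time_s: 13.1
position: [0.6319, 0.2396, 0.2114]
tool_rot: [[-0.002, 0.82, -0.572], [-0.0, -0.572, -0.82], [-1.0, -0.001, 0.001]]
ft_force: [-1.1, 0.8, 0.7]
grip_width: 0.0002
time_s: 13.2
position: [0.6329, 0.2388, 0.2099]
tool_rot: [[-0.002, 0.819, -0.573], [-0.001, -0.573, -0.819], [-1.0, -0.001, 0.002]]
ft_force: [-0.6, -0.6, 0.5]
grip_width: -0.0001
18.928489249909248 -103.43257336587574 209.8947244911275 [-0.5825797  -0.6408475   0.46839602]
```

```bash

python3 -m crank '{"hand":[255,255,255,255,255],"translation":[[0.04,-0.003,0],[0.082,-0.003,0],[0.087,-0.003,0.002],[0.087,-0.003,0.012],[0.087,-0.003,0.022]],"dr":[[0,0,0],[0,0,0],[0,0,0],[0,0,0],[0,0,0]]}'
python3 -m crank '{"hand":[255,255,255,255,255],"translation":[[0,0,0.01],[0,0,0.022],[0.002,0,0.034],[0.004,0,0.046],[0.006,0,0.058]],"dr":[[0,0,0],[0,0,0],[0,0,0],[0,0,0],[0,0,0]]}'
python3 -m crank '{"hand":[255,255,255,255,255],"translation":[[0.002,0,0.01],[0.004,0,0.02],[0.005,0,0.03],[0.006,0,0.036],[0.007,0,0.041]],"dr":[[0,0,0],[0,0,0],[0,0,0],[0,0,0],[0,0,0]]}'
python3 -m crank '{"hand":[255,255,255,255],"translation":[[0.002,0,0.002],[0.004,0,0.004],[0.005,0,0.005],[0.005,0,0.005]],"dr":[[0,0,0],[0,0,0],[0,0,0],[0,0,0]]}'
python3 -m crank '{"hand":[255,255,200,140,100],"translation":[[-0.005,0,-0.01],[-0.05,0,-0.016],[-0.1,0,-0.016],[-0.15,0,-0.016],[-0.195,0,-0.016]],"dr":[[0,0,0],[0,0,0],[0,0,0],[0,0,0],[0,0,0]]}'
python3 -m crank '{"hand":[100,100],"translation":[[0,0,0],[0,0,0]],"dr":[[0,0,0],[0,0,0]]}'
python3 - <<'E'
from h import *
im,d,c=grab("wrist"); P=pts(d,c); cv2.imwrite("pics/w5.png",im)
s=sensors.observe(); p=s["position"]*1000-np.array([537,282,0]); x=np.array([.568,.823,0]);y=np.array([-.823,.568,0]); print(p@x,p@y,p[2],s["ft_force"],s["grip_width"])
hsv=cv2.cvtColor(im,cv2.COLOR_BGR2HSV); H,S=hsv[...,0].astype(int),hsv[...,1]; Z=P[...,2]
im,d,c=grab("side"); cv2.imwrite("pics/s5.png",im[230:,120:440])
E
```

```text
time_s: 13.7
position: [0.615, 0.2238, 0.1284]
tool_rot: [[0.003, 0.821, -0.571], [0.001, -0.571, -0.821], [-1.0, 0.002, -0.002]]
ft_force: [0.2, 1.0, 0.5]
grip_width: -0.0
time_s: 14.2
position: [0.5816, 0.1758, 0.122]
tool_rot: [[0.003, 0.821, -0.571], [0.001, -0.571, -0.821], [-1.0, 0.002, -0.003]]
ft_force: [1.2, 1.4, 0.3]
grip_width: -0.0001
time_s: 14.7
position: [0.5579, 0.1424, 0.1133]
tool_rot: [[0.0, 0.821, -0.571], [-0.0, -0.571, -0.821], [-1.0, 0.0, 0.0]]
ft_force: [-0.8, 0.6, -0.7]
grip_width: -0.0004
time_s: 15.1
position: [0.5574, 0.1411, 0.1118]
tool_rot: [[0.008, 0.821, -0.571], [0.004, -0.571, -0.821], [-1.0, 0.004, -0.008]]
ft_force: [-2.3, 10.8, 22.8]
grip_width: -0.0004
time_s: 15.6
position: [0.5643, 0.1522, 0.3056]
tool_rot: [[0.001, 0.821, -0.571], [-0.0, -0.571, -0.821], [-1.0, 0.001, -0.0]]
ft_force: [0.8, -0.3, -0.1]
grip_width: 0.0427
time_s: 15.8
position: [0.5646, 0.1521, 0.3033]
tool_rot: [[0.001, 0.821, -0.571], [-0.0, -0.571, -0.821], [-1.0, 0.001, -0.0]]
ft_force: [-0.2, -0.2, -0.6]
grip_width: 0.0518
-91.48641567598459 -96.21057282340587 301.9755774336602 [ 0.06000115 -0.58607209 -0.53299442] 0.052204881784891334
```

View pics/w5.png

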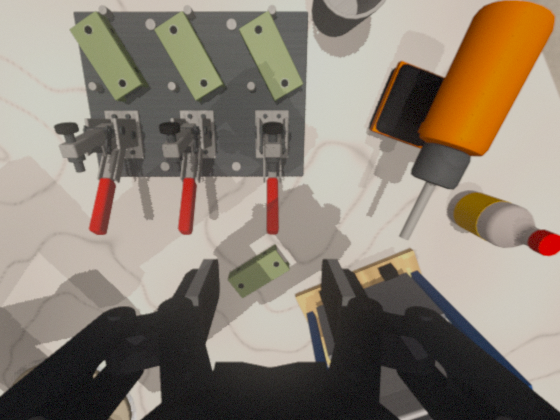

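All three clamps are open (red handles laid back; arms up at about (85,140), (190,140), (272,135)). The nests at the top are clear to grasp, and channel 4 is at (258,270).

```bash
python3 -c "
from h import *
plan([(571,331,300,-5.9),(571,331,18,-5.9),(571,331,340,-5.9),(568,171,340,-37),(566,11,340,-68),(571,-123,340,-100),(571,-123,225,-100)])
print('off',-25*np.array([.174,.985])+[566.5,-147.5])"
```

```text
(571, 331, 300, -5.9) t [0.0014, -0.0966, -0.1509] dr [-0.5049, 0.0014, 0.003] rows 3.6
(571, 331, 18, -5.9) t [0.282, 0.0, 0.0] dr [0.0, 0.0, 0.0] rows 5.6
(571, 331, 340, -5.9) t [-0.322, 0.0, 0.0] dr [0.0, 0.0, 0.0] rows 6.4
(568, 171, 340, -37) t [0.0, 0.0135, 0.1595] dr [0.5428, 0.0, 0.0] rows 3.6
(566, 11, 340, -68) t [0.0, 0.0947, 0.129] dr [0.5411, 0.0, 0.0] rows 3.6
(571, -123, 340, -100) t [0.0, 0.1261, 0.0456] dr [0.5585, 0.0, 0.0] rows 3.7
(571, -123, 225, -100) t [0.115, 0.0, 0.0] dr [0.0, 0.0, 0.0] rows 2.3
off [ 562.15  -172.125]
```

```bash

python3 -m crank '{"hand":[70,70,70,70,70],"translation":[[0,-0.025,-0.04],[0,-0.05,-0.08],[0,-0.075,-0.12],[0,-0.097,-0.151],[0,-0.097,-0.151]],"dr":[[-0.13,0,0],[-0.26,0,0],[-0.39,0,0],[-0.505,0,0],[-0.505,0,0]]}'
python3 -m crank '{"hand":[70,70,70,70,70],"translation":[[0.04,0,0],[0.09,0,0],[0.14,0,0],[0.19,0,0],[0.225,0,0]],"dr":[[0,0,0],[0,0,0],[0,0,0],[0,0,0],[0,0,0]]}'
python3 -m crank '{"hand":[70],"translation":[[0,0,0]],"dr":[[0,0,0]]}'
python3 -c "
from h import *
plan([(571,331,18,-5.9)])
im,d,c=grab('wrist'); cv2.imwrite('pics/w6.png',im)"
```

```text
time_s: 16.4
position: [0.57, 0.3355, 0.3001]
tool_rot: [[-0.004, 0.995, -0.095], [-0.001, -0.095, -0.995], [-1.0, -0.004, 0.001]]
ft_force: [-0.3, -0.6, 0.6]
grip_width: 0.0619
time_s: 16.9
position: [0.5692, 0.3298, 0.0734]
tool_rot: [[-0.006, 0.995, -0.104], [-0.002, -0.104, -0.995], [-1.0, -0.006, 0.003]]
ft_force: [0.7, 0.9, -0.3]
grip_width: 0.0621
time_s: 17.0
position: [0.5682, 0.3294, 0.0719]
tool_rot: [[-0.012, 0.994, -0.104], [-0.004, -0.104, -0.995], [-1.0, -0.011, 0.006]]
ft_force: [-0.3, -0.0, -0.2]
grip_width: 0.0619
(571, 331, 18, -5.9) t [0.0539, 0.0032, -0.0022] dr [-0.0015, 0.0057, 0.0113] rows 1.1
```

View pics/w6.png

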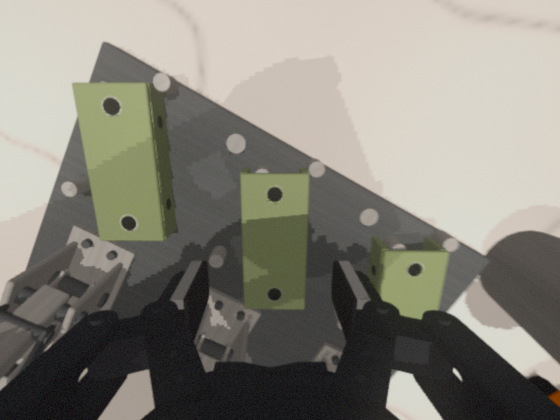

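The fingers at (185,290) and (355,290) straddle channel 2, which is centred at (275,240). Descend and grip.

```bash

python3 -m crank '{"hand":[70,70,70,255,255],"translation":[[0.025,0.003,-0.002],[0.045,0.003,-0.002],[0.054,0.003,-0.002],[0.054,0.003,-0.002],[0.054,0.003,-0.002]],"dr":[[0,0,0],[0,0,0],[0,0,0],[0,0,0],[0,0,0]]}' 60
python3 -m crank '{"hand":[255,255,255,255,255],"translation":[[0,0,0],[0,0,0],[-0.015,0,0],[-0.04,0,0],[-0.08,0,0]],"dr":[[0,0,0],[0,0,0],[0,0,0],[0,0,0],[0,0,0]]}'
```

```text
time_s: 17.55
position: [0.5732, 0.3327, 0.026]
tool_rot: [[-0.003, 0.995, -0.102], [-0.001, -0.102, -0.995], [-1.0, -0.002, 0.001]]
ft_force: [-7.1, -2.6, -1.2]
grip_width: 0.0389
time_s: 18.05
position: [0.5739, 0.3327, 0.1054]
tool_rot: [[-0.002, 0.995, -0.103], [-0.001, -0.103, -0.995], [-1.0, -0.002, 0.001]]
ft_force: [1.3, 0.9, -2.6]
grip_width: 0.039
```

```bash

python3 -m crank '{"hand":[255,255,255,255,255],"translation":[[-0.05,0,0],[-0.1,0,0],[-0.15,0,0],[-0.2,0,0],[-0.235,0,0]],"dr":[[0,0,0],[0,0,0],[0,0,0],[0,0,0],[0,0,0]]}'
python3 -m crank '{"hand":[255,255,255,255,255],"translation":[[0,0.003,0.035],[0,0.006,0.075],[0,0.01,0.115],[0,0.0135,0.1595],[0,0.0135,0.1595]],"dr":[[0.13,0,0],[0.27,0,0],[0.4,0,0],[0.543,0,0],[0.543,0,0]]}'
python3 -m crank '{"hand":[255,255,255,255,255],"translation":[[0,0.024,0.032],[0,0.048,0.065],[0,0.072,0.098],[0,0.095,0.129],[0,0.095,0.129]],"dr":[[0.13,0,0],[0.27,0,0],[0.4,0,0],[0.541,0,0],[0.541,0,0]]}'
python3 -m crank '{"hand":[255,255,255,255,255],"translation":[[0,0.032,0.011],[0,0.064,0.022],[0,0.096,0.034],[0,0.126,0.046],[0,0.126,0.046]],"dr":[[0.14,0,0],[0.28,0,0],[0.42,0,0],[0.558,0,0],[0.558,0,0]]}'
python3 -m crank '{"hand":[255,255],"translation":[[0,0,0],[0,0,0]],"dr":[[0,0,0],[0,0,0]]}'
python3 -c "
from h import *
plan([(571,-123,225,-100)])
im,d,c=grab('wrist'); cv2.imwrite('pics/w7.png',im)"
```

```text
time_s: 18.55
position: [0.5737, 0.3328, 0.346]
tool_rot: [[0.007, 0.995, -0.103], [0.003, -0.103, -0.995], [-1.0, 0.007, -0.003]]
ft_force: [0.4, -0.2, -2.4]
grip_width: 0.0389
time_s: 19.05
position: [0.5712, 0.1684, 0.342]
tool_rot: [[0.004, 0.793, -0.609], [-0.001, -0.609, -0.793], [-1.0, 0.003, -0.001]]
ft_force: [-0.2, 0.7, -2.3]
grip_width: 0.0388
time_s: 19.55
position: [0.5693, 0.009, 0.3411]
tool_rot: [[0.002, 0.367, -0.93], [-0.002, -0.93, -0.367], [-1.0, 0.002, -0.002]]
ft_force: [0.0, 0.4, -3.0]
grip_width: 0.0385
time_s: 20.05
position: [0.574, -0.124, 0.3403]
tool_rot: [[0.001, -0.179, -0.984], [-0.001, -0.984, 0.179], [-1.0, 0.001, -0.002]]
ft_force: [-0.6, 0.9, -3.8]
grip_width: 0.0386
time_s: 20.25
position: [0.5741, -0.1201, 0.3403]
tool_rot: [[0.002, -0.171, -0.985], [-0.0, -0.985, 0.171], [-1.0, 0.0, -0.002]]
ft_force: [0.3, -0.7, -2.3]
grip_width: 0.0387
(571, -123, 225, -100) t [0.1153, 0.0034, 0.0027] dr [0.0031, -0.0016, -0.0] rows 2.3
```

View pics/w7.png

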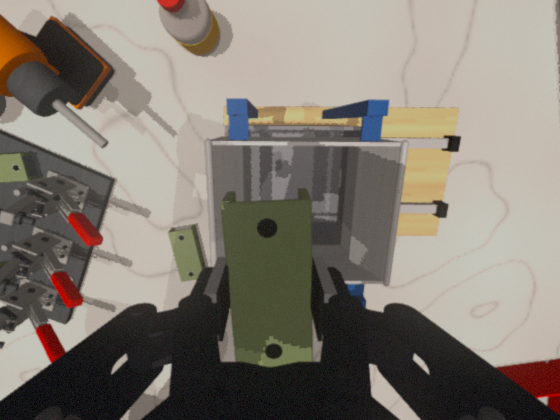

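The channel is held squarely over the +x half of the mouth, which spans columns 207–405. Lower and release.

```bash

python3 -m crank '{"hand":[255,255,255,255,255],"translation":[[0.04,0.003,0.003],[0.08,0.003,0.003],[0.11,0.003,0.003],[0.11,0.003,0.003],[0.11,0.003,0.003]],"dr":[[0,0,0],[0,0,0],[0,0,0],[0,0,0],[0,0,0]]}'
python3 -m crank '{"hand":[90,90,90,90,90],"translation":[[0,0,0],[0,0,0],[0,0,0],[-0.04,0,0],[-0.08,0,0]],"dr":[[0,0,0],[0,0,0],[0,0,0],[0,0,0],[0,0,0]]}'
python3 -m crank '{"hand":[90,90],"translation":[[-0.02,0,0],[-0.02,0,0]],"dr":[[0,0,0],[0,0,0]]}'
python3 - <<'E'
from h import *
im,d,c=grab("wrist"); P=pts(d,c); cv2.imwrite("pics/w8.png",im)
hsv=cv2.cvtColor(im,cv2.COLOR_BGR2HSV); H,S=hsv[...,0].astype(int),hsv[...,1]; Z=P[...,2]
m=(H>30)&(H<60)&(S>40)&(P[...,1]<0)&(Z<.2)
N,L,st,ce=cv2.connectedComponentsWithStats(m.astype(np.uint8))
for i in range(1,N):
    if st[i,4]>80: Q=P[L==i]; print(st[i],Q.mean(0),Q.min(0),Q.max(0))
E
```

```text
time_s: 20.8
position: [0.5711, -0.1232, 0.2306]
tool_rot: [[0.001, -0.172, -0.985], [-0.001, -0.985, 0.172], [-1.0, 0.0, -0.001]]
ft_force: [0.4, -0.2, -0.9]
grip_width: 0.0387
time_s: 21.3
position: [0.5703, -0.1237, 0.3105]
tool_rot: [[-0.001, -0.173, -0.985], [0.0, -0.985, 0.173], [-1.0, -0.0, 0.001]]
ft_force: [0.8, -0.4, 0.2]
grip_width: 0.0553
time_s: 21.5
position: [0.5712, -0.124, 0.3332]
tool_rot: [[0.007, -0.173, -0.985], [-0.003, -0.985, 0.173], [-1.0, 0.002, -0.007]]
ft_force: [0.7, 0.2, -0.0]
grip_width: 0.0552
[ 250  157   30   64 1701] [ 0.56005664 -0.11473095  0.05798082] [ 0.51211491 -0.14156131  0.03252101] [ 0.60632903 -0.08788391  0.06076594]
```

View pics/w8.png

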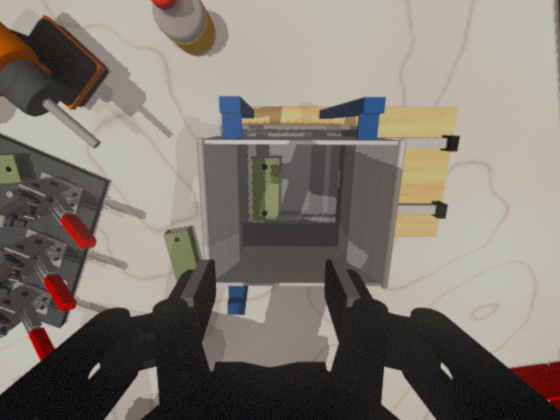

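Channel 2 lies flat in the box under the chute at (265,190). Next nest 1, after checking the cup clearance from the saved picture.

```bash
python3 - <<'E'
from h import *
z=np.load("w3.npz"); P=z["P"][5:95,385:475].reshape(-1,3); T=P[(P[:,2]>.092)&(P[:,2]<.106)]; print("cup",cv2.minEnclosingCircle((T[:,:2]*1000).astype(np.float32)),len(T))
plan([(566,11,340,-68),(600,140,340,-37),(653,274,300,-5.9),(653,274,75,-5.9),(653,274,18,-5.9)])
print("back");plan([(600,140,340,-37),(566,11,340,-68),(562,-172,340,-100),(562,-172,230,-100)],(653,274,340,-5.9))
E
```

```text
cup ((753.4170532226562, 278.4366149902344), 38.0755615234375) 1258
(566, 11, 340, -68) t [-0.0095, -0.132, 0.0281] dr [-0.5581, -0.0031, -0.0017] rows 3.7
(600, 140, 340, -37) t [0.0, -0.1069, -0.0798] dr [-0.5411, 0.0, 0.0] rows 3.6
(653, 274, 300, -5.9) t [0.04, -0.0383, -0.1389] dr [-0.5428, 0.0, 0.0] rows 3.6
(653, 274, 75, -5.9) t [0.225, 0.0, 0.0] dr [0.0, 0.0, 0.0] rows 4.5
(653, 274, 18, -5.9) t [0.057, 0.0, 0.0] dr [0.0, 0.0, 0.0] rows 1.1
back
(600, 140, 340, -37) t [0.0, -0.0389, 0.1387] dr [0.5428, 0.0, 0.0] rows 3.6
(566, 11, 340, -68) t [0.0, 0.0505, 0.1235] dr [0.5411, 0.0, 0.0] rows 3.6
(562, -172, 340, -100) t [0.0, 0.1682, 0.0723] dr [0.5585, 0.0, 0.0] rows 3.7
(562, -172, 230, -100) t [0.11, 0.0, 0.0] dr [0.0, 0.0, 0.0] rows 2.2
```

```bash

python3 -m crank '{"hand":[85,85,85,85,85],"translation":[[-0.009,-0.033,0.007],[-0.009,-0.066,0.014],[-0.009,-0.1,0.021],[-0.009,-0.132,0.028],[-0.009,-0.132,0.028]],"dr":[[-0.14,0,0],[-0.28,0,0],[-0.42,0,0],[-0.558,0,0],[-0.558,0,0]]}'
python3 -m crank '{"hand":[85,85,85,85,85],"translation":[[0,-0.027,-0.02],[0,-0.054,-0.04],[0,-0.081,-0.06],[0,-0.107,-0.08],[0,-0.107,-0.08]],"dr":[[-0.135,0,0],[-0.27,0,0],[-0.405,0,0],[-0.541,0,0],[-0.541,0,0]]}'
python3 -m crank '{"hand":[85,85,85,85,85],"translation":[[0.01,-0.01,-0.035],[0.02,-0.02,-0.07],[0.03,-0.03,-0.105],[0.04,-0.038,-0.139],[0.04,-0.038,-0.139]],"dr":[[-0.135,0,0],[-0.27,0,0],[-0.405,0,0],[-0.543,0,0],[-0.543,0,0]]}'
python3 -m crank '{"hand":[85,85,85,85,85],"translation":[[0,0,0],[0.05,0,0],[0.1,0,0],[0.15,0,0],[0.17,0,0]],"dr":[[0,0,0],[0,0,0],[0,0,0],[0,0,0],[0,0,0]]}'
python3 -m crank '{"hand":[85,85],"translation":[[0,0,0],[0,0,0]],"dr":[[0,0,0],[0,0,0]]}'
python3 - <<'E'
from h import *
im,d,c=grab("wrist"); P=pts(d,c); cv2.imwrite("pics/w9.png",im)
hsv=cv2.cvtColor(im,cv2.COLOR_BGR2HSV); H,S=hsv[...,0].astype(int),hsv[...,1]; Z=P[...,2]
m=(H>30)&(H<60)&(S>40)&(Z>.034)&(Z<.046)
N,L,st,ce=cv2.connectedComponentsWithStats(m.astype(np.uint8))
for i in range(1,N):
    if st[i,4]>300: Q=P[L==i]; print(st[i],cv2.minAreaRect((Q[:,:2]*1000).astype(np.float32)))
plan([(653,274,18,-5.9)])
E
```

```text
time_s: 22.05
position: [0.5652, 0.0144, 0.3373]
tool_rot: [[-0.002, 0.381, -0.925], [0.001, -0.925, -0.381], [-1.0, -0.002, 0.001]]
ft_force: [-0.0, 0.8, -0.5]
grip_width: 0.0571
time_s: 22.55
position: [0.6003, 0.1428, 0.3363]
tool_rot: [[-0.003, 0.802, -0.598], [0.0, -0.598, -0.802], [-1.0, -0.002, 0.001]]
ft_force: [0.0, -1.0, 0.3]
grip_width: 0.057
time_s: 23.05
position: [0.6538, 0.2763, 0.2936]
tool_rot: [[-0.006, 0.995, -0.099], [-0.001, -0.099, -0.995], [-1.0, -0.006, 0.002]]
ft_force: [0.3, -0.3, -0.9]
grip_width: 0.0567
time_s: 23.55
position: [0.6514, 0.2716, 0.1236]
tool_rot: [[-0.007, 0.994, -0.107], [-0.002, -0.107, -0.994], [-1.0, -0.007, 0.003]]
ft_force: [-0.5, 0.3, -0.1]
grip_width: 0.057
time_s: 23.75
position: [0.6541, 0.273, 0.1301]
tool_rot: [[0.002, 0.994, -0.105], [0.0, -0.105, -0.994], [-1.0, 0.002, -0.001]]
ft_force: [0.3, -0.0, 0.2]
grip_width: 0.0571
[   0   18   65  137 6605] ((489.152587890625, 387.5838928222656), (90.17276763916016, 41.32638931274414), 83.7316665649414)
[ 241  161   52  108 5055] ((652.4447631835938, 274.67041015625), (89.44158172607422, 40.09685516357422), 83.75169372558594)
(653, 274, 18, -5.9) t [0.1129, -0.0019, -0.0003] dr [-0.0019, -0.0012, -0.0039] rows 2.3
```

```bash

python3 -m crank '{"hand":[85,85,85,85,255],"translation":[[0.04,-0.002,-0.001],[0.08,-0.002,-0.001],[0.105,-0.002,-0.001],[0.112,-0.002,-0.001],[0.112,-0.002,-0.001]],"dr":[[0,0,0],[0,0,0],[0,0,0],[0,0,0],[0,0,0]]}'
python3 -m crank '{"hand":[255,255,255,255,255],"translation":[[0,0,0],[0,0,0],[-0.015,0,0],[-0.04,0,0],[-0.08,0,0]],"dr":[[0,0,0],[0,0,0],[0,0,0],[0,0,0],[0,0,0]]}'
python3 -m crank '{"hand":[255,255,255,255,255],"translation":[[-0.05,0,0],[-0.1,0,0],[-0.15,0,0],[-0.2,0,0],[-0.238,0,0]],"dr":[[0,0,0],[0,0,0],[0,0,0],[0,0,0],[0,0,0]]}'
python3 -m crank '{"hand":[255,255,255,255,255],"translation":[[0,-0.01,0.035],[0,-0.02,0.07],[0,-0.03,0.105],[0,-0.039,0.139],[0,-0.039,0.139]],"dr":[[0.135,0,0],[0.27,0,0],[0.405,0,0],[0.543,0,0],[0.543,0,0]]}'
python3 -m crank '{"hand":[255,255,255,255,255],"translation":[[0,0.013,0.03],[0,0.026,0.062],[0,0.039,0.093],[0,0.05,0.123],[0,0.05,0.123]],"dr":[[0.135,0,0],[0.27,0,0],[0.405,0,0],[0.541,0,0],[0.541,0,0]]}'
python3 -m crank '{"hand":[255,255,255,255,255],"translation":[[0,0.04,0.018],[0,0.08,0.036],[0,0.12,0.052],[0,0.168,0.072],[0,0.168,0.072]],"dr":[[0.14,0,0],[0.28,0,0],[0.42,0,0],[0.558,0,0],[0.558,0,0]]}'
python3 -m crank '{"hand":[255,255],"translation":[[0,0,0],[0,0,0]],"dr":[[0,0,0],[0,0,0]]}'
python3 - <<'E'
from h import *
plan([(562,-172,230,-100)])
im,d,c=grab("wrist"); P=pts(d,c); cv2.imwrite("pics/w10.png",im)
hsv=cv2.cvtColor(im,cv2.COLOR_BGR2HSV); H,S=hsv[...,0].astype(int),hsv[...,1]; Z=P[...,2]
m=(H>30)&(H<60)&(S>40)&(Z>.3)&(Z<.4)
Q=P[m]; print(cv2.minAreaRect((Q[:,:2]*1000).astype(np.float32)),m.sum(),Q.mean(0))
E
```

```text
time_s: 24.3
position: [0.6521, 0.2753, 0.0174]
tool_rot: [[0.001, 0.995, -0.103], [0.0, -0.103, -0.995], [-1.0, 0.001, -0.0]]
ft_force: [-0.1, -0.2, -0.9]
grip_width: 0.0441
time_s: 24.8
position: [0.6506, 0.2751, 0.0965]
tool_rot: [[-0.003, 0.995, -0.103], [-0.001, -0.103, -0.995], [-1.0, -0.003, 0.001]]
ft_force: [1.6, -0.2, -1.3]
grip_width: 0.0392
time_s: 25.3
position: [0.6505, 0.2752, 0.3402]
tool_rot: [[0.006, 0.995, -0.103], [0.001, -0.103, -0.995], [-1.0, 0.005, -0.002]]
ft_force: [0.2, 0.8, -1.2]
grip_width: 0.0386
time_s: 25.8
position: [0.597, 0.1379, 0.3369]
tool_rot: [[0.002, 0.794, -0.608], [-0.001, -0.608, -0.794], [-1.0, 0.002, -0.001]]
ft_force: [-0.0, 0.3, -1.3]
grip_width: 0.0389
time_s: 26.3
position: [0.5635, 0.0103, 0.3358]
tool_rot: [[0.002, 0.369, -0.929], [-0.001, -0.929, -0.369], [-1.0, 0.002, -0.001]]
ft_force: [0.2, 1.4, -2.4]
grip_width: 0.0386
time_s: 26.8
position: [0.5603, -0.1742, 0.3343]
tool_rot: [[-0.0, -0.18, -0.984], [-0.001, -0.984, 0.18], [-1.0, 0.001, -0.0]]
ft_force: [-0.1, 1.4, -2.6]
grip_width: 0.0389
time_s: 27.0
position: [0.5607, -0.1686, 0.335]
tool_rot: [[0.001, -0.17, -0.985], [-0.0, -0.985, 0.17], [-1.0, -0.0, -0.001]]
ft_force: [0.4, 0.3, -1.8]
grip_width: 0.039
(562, -172, 230, -100) t [0.105, 0.0031, -0.0018] dr [0.0033, -0.0009, 0.0002] rows 2.1
((563.2559204101562, -167.82760620117188), (87.25080871582031, 91.20978546142578), 33.4835319519043) 14468 [ 0.56867329 -0.16903694  0.35745605]
```

```bash

python3 -m crank '{"hand":[255,255,255,255,255],"translation":[[0.04,0.003,-0.002],[0.08,0.003,-0.002],[0.105,0.003,-0.002],[0.105,0.003,-0.002],[0.105,0.003,-0.002]],"dr":[[0,0,0],[0,0,0],[0,0,0],[0,0,0],[0,0,0]]}'
python3 -m crank '{"hand":[90,90,90,90,90],"translation":[[0,0,0],[0,0,0],[0,0,0],[-0.04,0,0],[-0.08,0,0]],"dr":[[0,0,0],[0,0,0],[0,0,0],[0,0,0],[0,0,0]]}'
python3 -m crank '{"hand":[90,90],"translation":[[-0.03,0,0],[-0.03,0,0]],"dr":[[0,0,0],[0,0,0]]}'
python3 - <<'E'
from h import *
im,d,c=grab("wrist"); P=pts(d,c); cv2.imwrite("pics/w11.png",im)
hsv=cv2.cvtColor(im,cv2.COLOR_BGR2HSV); H,S=hsv[...,0].astype(int),hsv[...,1]; Z=P[...,2]
m=(H>30)&(H<60)&(S>40)&(P[...,1]<-.05)&(Z<.2)
N,L,st,ce=cv2.connectedComponentsWithStats(m.astype(np.uint8))
for i in range(1,N):
    if st[i,4]>80: Q=P[L==i]; print(st[i],Q.mean(0),Q.min(0),Q.max(0))
plan([(540,15,340,-68),(515,200,340,-37),(489,388,300,-5.9)])
print("back");plan([(515,200,340,-37),(540,15,340,-68),(571,-123,340,-100),(571,-123,230,-100)],(489,388,340,-5.9))
E
```

```text
time_s: 27.55
position: [0.5624, -0.1725, 0.2307]
tool_rot: [[0.001, -0.172, -0.985], [-0.001, -0.985, 0.172], [-1.0, 0.0, -0.002]]
ft_force: [0.4, -0.2, -1.5]
grip_width: 0.039
time_s: 28.05
position: [0.5615, -0.1732, 0.3103]
tool_rot: [[-0.001, -0.173, -0.985], [0.001, -0.985, 0.173], [-1.0, -0.0, 0.001]]
ft_force: [0.2, 0.3, 0.5]
grip_width: 0.0554
time_s: 28.25
position: [0.5626, -0.1736, 0.3444]
tool_rot: [[0.008, -0.173, -0.985], [-0.005, -0.985, 0.173], [-1.0, 0.003, -0.009]]
ft_force: [0.2, 1.0, 0.0]
grip_width: 0.0551
[ 255  146   31   65 1676] [ 0.56326677 -0.17379637  0.05768565] [ 0.50795388 -0.20307203  0.03135458] [ 0.61009565 -0.14459431  0.06075268]
[ 214  156   31   63 1717] [ 0.55997607 -0.11556172  0.05730364] [ 0.50664978 -0.14117391  0.03216315] [ 0.60559572 -0.08810099  0.06072783]
[555 279   5  79 223] [ 0.19665937 -0.64851355  0.00929231] [ 0.1263913  -0.65329652  0.00472115] [ 0.29186952 -0.64236217  0.01640023]
(540, 15, 340, -68) t [0.001, -0.1818, 0.0545] dr [-0.5581, -0.0041, -0.0029] rows 3.8
(515, 200, 340, -37) t [0.0, -0.1809, -0.0461] dr [-0.5411, 0.0, 0.0] rows 3.7
(489, 388, 300, -5.9) t [0.04, -0.1339, -0.1345] dr [-0.5428, 0.0, 0.0] rows 3.9
back
(515, 200, 340, -37) t [0.0, 0.0452, 0.1843] dr [0.5428, 0.0, 0.0] rows 3.8
(540, 15, 340, -68) t [0.0, 0.1313, 0.1327] dr [0.5411, 0.0, 0.0] rows 3.7
(571, -123, 340, -100) t [0.0, 0.1396, 0.023] dr [0.5585, 0.0, 0.0] rows 3.7
(571, -123, 230, -100) t [0.11, 0.0, 0.0] dr [0.0, 0.0, 0.0] rows 2.2
```

Two lie flat side by side in the box. Nest 3 next.

```bash

python3 -m crank '{"hand":[80,80,80,80,80],"translation":[[0,-0.045,0.013],[0,-0.09,0.026],[0,-0.136,0.04],[0,-0.182,0.054],[0,-0.182,0.054]],"dr":[[-0.14,0,0],[-0.28,0,0],[-0.42,0,0],[-0.558,0,0],[-0.558,0,0]]}'
python3 -m crank '{"hand":[80,80,80,80,80],"translation":[[0,-0.045,-0.012],[0,-0.09,-0.024],[0,-0.135,-0.036],[0,-0.181,-0.046],[0,-0.181,-0.046]],"dr":[[-0.135,0,0],[-0.27,0,0],[-0.405,0,0],[-0.541,0,0],[-0.541,0,0]]}'
python3 -m crank '{"hand":[80,80,80,80,80],"translation":[[0.01,-0.033,-0.033],[0.02,-0.066,-0.067],[0.03,-0.1,-0.1],[0.04,-0.134,-0.1345],[0.04,-0.134,-0.1345]],"dr":[[-0.135,0,0],[-0.27,0,0],[-0.405,0,0],[-0.543,0,0],[-0.543,0,0]]}'
python3 -m crank '{"hand":[80,80,80,80,80],"translation":[[0,0,0],[0.05,0,0],[0.1,0,0],[0.15,0,0],[0.17,0,0]],"dr":[[0,0,0],[0,0,0],[0,0,0],[0,0,0],[0,0,0]]}'
python3 -m crank '{"hand":[80,80],"translation":[[0,0,0],[0,0,0]],"dr":[[0,0,0],[0,0,0]]}'
python3 - <<'E'
from h import *
plan([(489,387.6,18,-5.9)])
im,d,c=grab("wrist"); P=pts(d,c)
hsv=cv2.cvtColor(im,cv2.COLOR_BGR2HSV); H,S=hsv[...,0].astype(int),hsv[...,1]; Z=P[...,2]
m=(H>30)&(H<60)&(S>40)&(Z>.034)&(Z<.046)
Q=P[m]; print(m.sum(),cv2.minAreaRect((Q[:,:2]*1000).astype(np.float32)))
E
```

```text
time_s: 28.8
position: [0.5389, 0.0201, 0.3388]
tool_rot: [[-0.001, 0.383, -0.924], [0.001, -0.924, -0.383], [-1.0, -0.002, 0.0]]
ft_force: [0.4, -1.4, 1.4]
grip_width: 0.0587
time_s: 29.3
position: [0.5137, 0.2043, 0.3382]
tool_rot: [[-0.002, 0.803, -0.595], [0.001, -0.595, -0.803], [-1.0, -0.002, 0.001]]
ft_force: [0.5, -0.9, 0.5]
grip_width: 0.0585
time_s: 29.8
position: [0.4876, 0.3918, 0.2958]
tool_rot: [[-0.005, 0.995, -0.096], [-0.002, -0.096, -0.995], [-1.0, -0.005, 0.002]]
ft_force: [-0.0, 0.4, 0.8]
grip_width: 0.0585
time_s: 30.3
position: [0.4883, 0.3853, 0.1248]
tool_rot: [[-0.006, 0.994, -0.107], [-0.004, -0.107, -0.994], [-1.0, -0.006, 0.004]]
ft_force: [-0.4, 0.1, 0.7]
grip_width: 0.0587
time_s: 30.5
position: [0.4903, 0.3874, 0.1306]
tool_rot: [[0.002, 0.994, -0.105], [0.001, -0.105, -0.994], [-1.0, 0.002, -0.001]]
ft_force: [-0.9, -0.4, 0.2]
grip_width: 0.0584
(489, 387.6, 18, -5.9) t [0.1126, -0.0015, 0.0001] dr [-0.0027, -0.0008, -0.0016] rows 2.3
5018 ((575.1410522460938, 262.68328857421875), (132.97689819335938, 391.41339111328125), 42.14525604248047)
```

```bash

python3 -m crank '{"hand":[80,80,80,80,255],"translation":[[0.04,-0.001,0],[0.08,-0.001,0],[0.105,-0.001,0],[0.112,-0.001,0],[0.112,-0.001,0]],"dr":[[0,0,0],[0,0,0],[0,0,0],[0,0,0],[0,0,0]]}'
python3 -m crank '{"hand":[255,255,255,255,255],"translation":[[0,0,0],[0,0,0],[-0.015,0,0],[-0.04,0,0],[-0.08,0,0]],"dr":[[0,0,0],[0,0,0],[0,0,0],[0,0,0],[0,0,0]]}'
python3 -m crank '{"hand":[255,255,255,255,255],"translation":[[-0.05,0,0],[-0.1,0,0],[-0.15,0,0],[-0.2,0,0],[-0.238,0,0]],"dr":[[0,0,0],[0,0,0],[0,0,0],[0,0,0],[0,0,0]]}'
python3 -m crank '{"hand":[255,255,255,255,255],"translation":[[0,0.011,0.046],[0,0.022,0.092],[0,0.033,0.138],[0,0.045,0.184],[0,0.045,0.184]],"dr":[[0.135,0,0],[0.27,0,0],[0.405,0,0],[0.543,0,0],[0.543,0,0]]}'
python3 -m crank '{"hand":[255,255,255,255,255],"translation":[[0,0.033,0.033],[0,0.066,0.066],[0,0.099,0.1],[0,0.131,0.133],[0,0.131,0.133]],"dr":[[0.135,0,0],[0.27,0,0],[0.405,0,0],[0.541,0,0],[0.541,0,0]]}'
python3 -m crank '{"hand":[255,255,255,255,255],"translation":[[0,0.035,0.006],[0,0.07,0.012],[0,0.105,0.018],[0,0.14,0.023],[0,0.14,0.023]],"dr":[[0.14,0,0],[0.28,0,0],[0.42,0,0],[0.558,0,0],[0.558,0,0]]}'
python3 -m crank '{"hand":[255,255],"translation":[[0,0,0],[0,0,0]],"dr":[[0,0,0],[0,0,0]]}'
python3 - <<'E'
from h import *
plan([(571,-123,230,-100)])
im,d,c=grab("wrist"); P=pts(d,c); cv2.imwrite("pics/w12.png",im)
hsv=cv2.cvtColor(im,cv2.COLOR_BGR2HSV); H,S=hsv[...,0].astype(int),hsv[...,1]; Z=P[...,2]
m=(H>30)&(H<60)&(S>40)&(Z>.3)&(Z<.4)
Q=P[m]; print(m.sum(),Q.mean(0))
E
```

```text
time_s: 31.05
position: [0.4888, 0.3886, 0.0183]
tool_rot: [[0.001, 0.995, -0.103], [0.001, -0.103, -0.995], [-1.0, 0.001, -0.001]]
ft_force: [0.3, -0.2, 0.4]
grip_width: 0.0457
time_s: 31.55
position: [0.4873, 0.3881, 0.0971]
tool_rot: [[-0.003, 0.995, -0.103], [-0.001, -0.103, -0.995], [-1.0, -0.003, 0.002]]
ft_force: [0.5, -0.1, -2.2]
grip_width: 0.0389
time_s: 32.05
position: [0.4877, 0.3884, 0.3399]
tool_rot: [[0.005, 0.995, -0.103], [0.002, -0.103, -0.995], [-1.0, 0.004, -0.003]]
ft_force: [0.4, 1.0, -2.6]
grip_width: 0.0388
time_s: 32.55
position: [0.5146, 0.1962, 0.3362]
tool_rot: [[0.002, 0.793, -0.61], [-0.001, -0.61, -0.793], [-1.0, 0.002, -0.0]]
ft_force: [-0.4, 0.5, -2.3]
grip_width: 0.0386
time_s: 33.05
position: [0.5389, 0.0114, 0.3355]
tool_rot: [[0.001, 0.366, -0.931], [-0.001, -0.931, -0.366], [-1.0, 0.002, -0.0]]
ft_force: [0.5, 1.0, -2.5]
grip_width: 0.039
time_s: 33.55
position: [0.5701, -0.1255, 0.3348]
tool_rot: [[-0.0, -0.179, -0.984], [-0.001, -0.984, 0.179], [-1.0, 0.001, -0.0]]
ft_force: [0.5, 1.1, -3.5]
grip_width: 0.0391
time_s: 33.75
position: [0.5694, -0.1213, 0.3358]
tool_rot: [[0.001, -0.171, -0.985], [-0.0, -0.985, 0.171], [-1.0, -0.0, -0.001]]
ft_force: [-0.5, -0.1, -2.8]
grip_width: 0.0387
(571, -123, 230, -100) t [0.1058, 0.0014, -0.0018] dr [0.003, -0.0007, 0.0001] rows 2.1
14598 [ 0.5771889  -0.12192905  0.35738438]
```

```bash

python3 -m crank '{"hand":[255,255,255,255,255],"translation":[[0.04,0.002,-0.002],[0.08,0.002,-0.002],[0.105,0.002,-0.002],[0.105,0.002,-0.002],[0.105,0.002,-0.002]],"dr":[[0,0,0],[0,0,0],[0,0,0],[0,0,0],[0,0,0]]}'
python3 -m crank '{"hand":[90,90,90,90,90],"translation":[[0,0,0],[0,0,0],[0,0,0],[-0.04,0,0],[-0.08,0,0]],"dr":[[0,0,0],[0,0,0],[0,0,0],[0,0,0],[0,0,0]]}'
python3 -m crank '{"hand":[90,90],"translation":[[-0.03,0,0],[-0.03,0,0]],"dr":[[0,0,0],[0,0,0]]}'
python3 - <<'E'
from h import *
for n in("wrist","top"):
    im,d,c=grab(n); P=pts(d,c); cv2.imwrite(f"pics/{n}13.png",im)
    hsv=cv2.cvtColor(im,cv2.COLOR_BGR2HSV); H,S=hsv[...,0].astype(int),hsv[...,1]; Z=P[...,2]
    m=(H>30)&(H<60)&(S>40)&(P[...,1]>-.3)&(Z<.2)&(P[...,0]>.3)&(Z>.012)
    N,L,st,ce=cv2.connectedComponentsWithStats(m.astype(np.uint8))
    for i in range(1,N):
        if st[i,4]>80: Q=P[L==i]; print(n,st[i],Q.mean(0).round(3),Q.min(0).round(3),Q.max(0).round(3),cv2.minAreaRect((Q[:,:2]*1000).astype(np.float32)))
E
```

```text
time_s: 34.3
position: [0.5716, -0.1243, 0.2316]
tool_rot: [[0.001, -0.172, -0.985], [-0.001, -0.985, 0.172], [-1.0, 0.0, -0.002]]
ft_force: [0.3, -0.4, -1.6]
grip_width: 0.0388
time_s: 34.8
position: [0.5708, -0.1248, 0.3114]
tool_rot: [[-0.001, -0.173, -0.985], [0.001, -0.985, 0.173], [-1.0, -0.0, 0.001]]
ft_force: [0.3, 0.0, 0.4]
grip_width: 0.0549
time_s: 35.0
position: [0.5719, -0.1252, 0.3454]
tool_rot: [[0.009, -0.173, -0.985], [-0.004, -0.985, 0.173], [-1.0, 0.002, -0.009]]
ft_force: [-1.1, 0.1, 0.2]
grip_width: 0.0546
wrist [ 241  145   53   76 2875] [ 0.567 -0.121  0.063] [ 0.505 -0.166  0.031] [ 0.617 -0.073  0.149] ((561.9692993164062, -120.068359375), (71.59317016601562, 117.38699340820312), 77.10051727294922)
wrist [ 293  147   34   64 1696] [ 0.561 -0.181  0.058] [ 0.508 -0.209  0.032] [ 0.608 -0.153  0.061] ((557.635986328125, -180.9199676513672), (44.25678634643555, 97.48111724853516), 80.50271606445312)
wrist [166 227  33  51 968] [0.474 0.037 0.024] [0.428 0.018 0.013] [0.51  0.057 0.026] ((469.08416748046875, 37.97462463378906), (39.00846481323242, 82.09590911865234), 89.26337432861328)
top [ 24 211  36  11 142] [0.619 0.673 0.105] [0.605 0.623 0.097] [0.634 0.726 0.115] ((619.0997314453125, 674.0624389648438), (13.656299591064453, 104.02174377441406), 11.190494537353516)
top [292 216  20  21 263] [ 0.572 -0.127  0.065] [ 0.539 -0.157  0.032] [ 0.605 -0.095  0.082] ((572.111328125, -125.79446411132812), (60.82412338256836, 54.213287353515625), 72.1009750366211)
top [312 220  16  22 212] [ 0.561 -0.18   0.059] [ 0.524 -0.207  0.049] [ 0.591 -0.157  0.067] ((559.9133911132812, -179.0118408203125), (38.0660514831543, 67.29942321777344), 69.34307861328125)
top [245 249  13  28 346] [0.464 0.038 0.025] [0.42  0.018 0.015] [0.508 0.058 0.033] ((463.9920654296875, 38.39976119995117), (38.909332275390625, 86.74861145019531), 88.80339050292969)
```

View pics/wrist13.png

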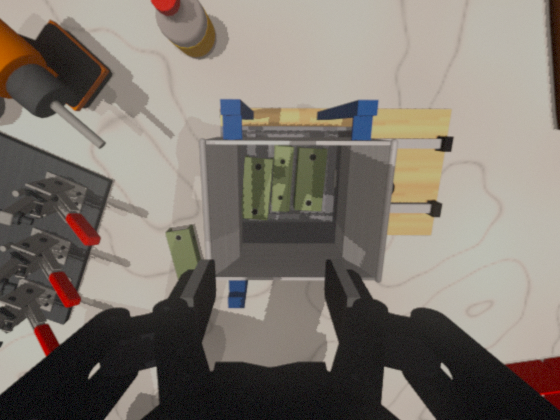

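Three channels are in the box, the third leaning between wall and first at (255,190). Channel 4 has been knocked to about (464,38) mm. Going above it.

```bash
python3 -c "
from h import *
plan([(464,38,340,-91),(464,38,120,-91)])"
```

```text
(464, 38, 340, -91) t [0.0004, -0.1419, 0.1338] dr [-0.1568, -0.0012, -0.0004] rows 3.9
(464, 38, 120, -91) t [0.22, 0.0, 0.0] dr [0.0, 0.0, 0.0] rows 4.4
```

```bash

python3 -m crank '{"hand":[75,75,75,75,75],"translation":[[0,-0.036,0.034],[0,-0.072,0.068],[0,-0.108,0.102],[0,-0.142,0.134],[0,-0.142,0.134]],"dr":[[-0.04,0,0],[-0.08,0,0],[-0.12,0,0],[-0.157,0,0],[-0.157,0,0]]}'
python3 -m crank '{"hand":[75,75,75,75,75],"translation":[[0.05,0,0],[0.1,0,0],[0.15,0,0],[0.2,0,0],[0.22,0,0]],"dr":[[0,0,0],[0,0,0],[0,0,0],[0,0,0],[0,0,0]]}'
python3 -m crank '{"hand":[75,75],"translation":[[0,0,0],[0,0,0]],"dr":[[0,0,0],[0,0,0]]}'
python3 - <<'E'
from h import *
s=sensors.observe(); im,d,c=grab("wrist"); P=pts(d,c); cv2.imwrite("pics/w14.png",im)
hsv=cv2.cvtColor(im,cv2.COLOR_BGR2HSV); H,S=hsv[...,0].astype(int),hsv[...,1]; Z=P[...,2]
m=(H>30)&(H<60)&(S>40)&(Z>.018)&(Z<.032)&(P[...,1]>-.05)&(P[...,1]<.12)
N,L,st,ce=cv2.connectedComponentsWithStats(m.astype(np.uint8))
for i in range(1,N):
    if st[i,4]>300: Q=P[L==i]; print(st[i],Q.mean(0).round(3),Q.min(0).round(3),Q.max(0).round(3),cv2.minAreaRect((Q[:,:2]*1000).astype(np.float32)))
plan([(464,38,3,-91)])
E
```

```text
time_s: 35.6
position: [0.4607, 0.0417, 0.3401]
tool_rot: [[-0.001, -0.012, -1.0], [0.001, -1.0, 0.012], [-1.0, -0.001, 0.001]]
ft_force: [0.4, 0.2, -0.6]
grip_width: 0.0604
time_s: 36.1
position: [0.4612, 0.0382, 0.1154]
tool_rot: [[-0.008, -0.018, -1.0], [0.001, -1.0, 0.018], [-1.0, -0.001, 0.009]]
ft_force: [0.9, 0.1, 0.5]
grip_width: 0.0601
time_s: 36.3
position: [0.4641, 0.0379, 0.1204]
tool_rot: [[-0.0, -0.018, -1.0], [-0.0, -1.0, 0.018], [-1.0, 0.0, 0.0]]
ft_force: [-0.4, 0.5, 0.1]
grip_width: 0.06
[ 244  160   50  106 4483] [0.468 0.039 0.024] [0.421 0.019 0.018] [0.51  0.059 0.027] ((465.4829406738281, 39.09587097167969), (39.21269226074219, 89.2665786743164), 89.38846588134766)
(464, 38, 3, -91) t [0.1181, -0.0002, 0.0006] dr [-0.0001, -0.0015, -0.0003] rows 2.4
```

```bash

python3 -m crank '{"hand":[75,75,75,75,255],"translation":[[0.04,-0.001,0],[0.08,-0.001,0],[0.108,-0.001,0],[0.115,-0.001,0],[0.115,-0.001,0]],"dr":[[0,0,0],[0,0,0],[0,0,0],[0,0,0],[0,0,0]]}'
python3 -m crank '{"hand":[255,255,255,255,255],"translation":[[0,0,0],[0,0,0],[-0.02,0,0],[-0.06,0,0],[-0.11,0,0]],"dr":[[0,0,0],[0,0,0],[0,0,0],[0,0,0],[0,0,0]]}'
python3 -m crank '{"hand":[255,255,255,255,255],"translation":[[-0.05,0,0],[-0.1,0,0],[-0.15,0,0],[-0.2,0,0],[-0.225,0,0]],"dr":[[0,0,0],[0,0,0],[0,0,0],[0,0,0],[0,0,0]]}'
python3 -c "
from h import *
plan([(562,-172,340,-100),(562,-172,230,-100)])"
```

```text
time_s: 36.85
position: [0.4644, 0.039, 0.0058]
tool_rot: [[0.001, -0.017, -1.0], [-0.0, -1.0, 0.017], [-1.0, 0.0, -0.001]]
ft_force: [0.1, -0.2, 1.2]
grip_width: 0.0468
time_s: 37.35
position: [0.463, 0.0393, 0.1166]
tool_rot: [[-0.002, -0.017, -1.0], [0.0, -1.0, 0.017], [-1.0, -0.0, 0.002]]
ft_force: [1.2, -0.2, -3.4]
grip_width: 0.0385
time_s: 37.85
position: [0.4636, 0.0393, 0.3457]
tool_rot: [[0.008, -0.017, -1.0], [-0.001, -1.0, 0.017], [-1.0, 0.001, -0.008]]
ft_force: [0.8, 0.5, -2.4]
grip_width: 0.0387
(562, -172, 340, -100) t [0.0067, 0.2096, -0.1019] dr [0.1575, -0.0079, -0.0006] rows 4.7
(562, -172, 230, -100) t [0.11, 0.0, 0.0] dr [0.0, 0.0, 0.0] rows 2.2
```

```bash

python3 -m crank '{"hand":[255,255,255,255,255],"translation":[[0,0.043,-0.021],[0,0.086,-0.042],[0,0.128,-0.063],[0,0.17,-0.084],[0,0.2096,-0.102]],"dr":[[0.03,0,0],[0.06,0,0],[0.09,0,0],[0.12,0,0],[0.157,0,0]]}'
python3 -m crank '{"hand":[255,255,255],"translation":[[0,0,0],[0,0,0],[0,0,0]],"dr":[[0,0,0],[0,0,0],[0,0,0]]}'
python3 - <<'E'
from h import *
plan([(562,-172,230,-100)])
im,d,c=grab("wrist"); P=pts(d,c)
hsv=cv2.cvtColor(im,cv2.COLOR_BGR2HSV); H,S=hsv[...,0].astype(int),hsv[...,1]; Z=P[...,2]
m=(H>30)&(H<60)&(S>40)&(Z>.3)&(Z<.4)
Q=P[m]; print(m.sum(),Q.mean(0))
E
```

```text
time_s: 38.35
position: [0.5623, -0.1739, 0.3411]
tool_rot: [[0.001, -0.175, -0.985], [-0.0, -0.985, 0.175], [-1.0, 0.0, -0.001]]
ft_force: [0.4, 0.3, -1.8]
grip_width: 0.0385
time_s: 38.65
position: [0.5617, -0.1712, 0.3411]
tool_rot: [[0.001, -0.172, -0.985], [-0.0, -0.985, 0.172], [-1.0, 0.0, -0.001]]
ft_force: [1.1, 0.1, -1.3]
grip_width: 0.0387
(562, -172, 230, -100) t [0.1111, 0.0007, -0.0003] dr [0.0012, -0.0008, -0.0001] rows 2.2
14182 [ 0.56884964 -0.17159087  0.35888956]
```

```bash

python3 -m crank '{"hand":[255,255,255,255,255],"translation":[[0.04,0,0],[0.08,0,0],[0.11,0,0],[0.11,0,0],[0.11,0,0]],"dr":[[0,0,0],[0,0,0],[0,0,0],[0,0,0],[0,0,0]]}'
python3 -m crank '{"hand":[90,90,90,90,90],"translation":[[0,0,0],[0,0,0],[0,0,0],[-0.04,0,0],[-0.08,0,0]],"dr":[[0,0,0],[0,0,0],[0,0,0],[0,0,0],[0,0,0]]}'
python3 -m crank '{"hand":[90,90],"translation":[[-0.03,0,0],[-0.03,0,0]],"dr":[[0,0,0],[0,0,0]]}'
python3 - <<'E'
from h import *
im,d,c=grab("wrist"); P=pts(d,c); cv2.imwrite(f"pics/w15.png",im)
hsv=cv2.cvtColor(im,cv2.COLOR_BGR2HSV); H,S=hsv[...,0].astype(int),hsv[...,1]; Z=P[...,2]
m=(H>30)&(H<60)&(S>40)&(P[...,1]>-.3)&(P[...,1]<-.05)&(Z<.2)&(P[...,0]>.3)&(Z>.012)
Q=P[m];print(m.sum(),np.percentile(Q,[2,50,98],axis=0).round(3))
plan([(541,-291,340,-10)])
E
```

```text
time_s: 39.2
position: [0.5625, -0.1716, 0.2319]
tool_rot: [[0.001, -0.172, -0.985], [-0.001, -0.985, 0.172], [-1.0, 0.001, -0.002]]
ft_force: [-0.9, -0.3, -0.9]
grip_width: 0.0391
time_s: 39.7
position: [0.5619, -0.172, 0.3114]
tool_rot: [[-0.001, -0.173, -0.985], [0.001, -0.985, 0.173], [-1.0, -0.0, 0.001]]
ft_force: [2.0, 0.3, 0.8]
grip_width: 0.0553
time_s: 39.9
position: [0.5629, -0.1725, 0.3455]
tool_rot: [[0.009, -0.173, -0.985], [-0.005, -0.985, 0.173], [-1.0, 0.003, -0.009]]
ft_force: [-0.7, -0.1, -0.4]
grip_width: 0.0553
4918 [[ 0.518 -0.207  0.054]
 [ 0.564 -0.146  0.059]
 [ 0.609 -0.083  0.1  ]]
(541, -291, 340, -10) t [0.0028, 0.1206, 0.0006] dr [-1.5704, -0.0025, -0.005] rows 10.5
```

View pics/w15.png

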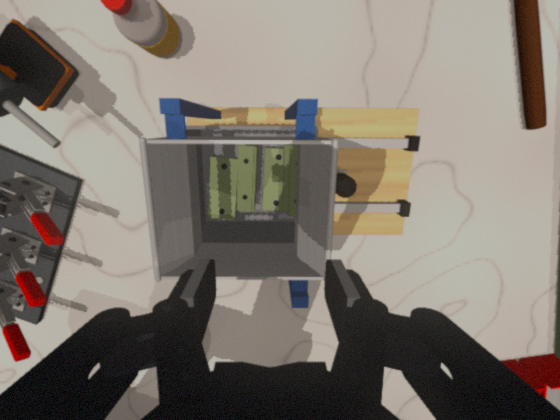

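All four channels are in the box, the highest point about 100 mm, below the 135 mm rim. The knob is at (345,185). I'll grasp it with a 25° tilt away from the chute and pull.

```bash
python3 -c "
from h import *
plan([(549,-247,345,-55),(536,-321,345,-10),(536,-321,217,-10,25),(547,-259,81,-10,25),(521,-406,81,-10,25)])
im,d,c=grab('top'); P=pts(d,c); Z=P[...,2]; m=(im.max(2)<60)&(Z>.108)&(Z<.122)&(P[...,1]<-.24)&(P[...,1]>-.3)&(abs(P[...,0]-.545)<.04); print(np.median(P[m],0),m.sum())"
```

```text
(549, -247, 345, -55) t [-0.0023, 0.0759, 0.0004] dr [-0.785, -0.0039, -0.0034] rows 5.2
(536, -321, 345, -10) t [0.0, 0.0532, 0.0531] dr [-0.7854, 0.0, 0.0] rows 5.2
(536, -321, 217, -10, 25) t [0.128, 0.0, 0.0] dr [0.0, 0.4363, 0.0] rows 2.9
(547, -259, 81, -10, 25) t [0.1499, 0.0001, 0.0004] dr [0.0, 0.0, 0.0] rows 3.0
(521, -406, 81, -10, 25) t [-0.0631, -0.0001, 0.1353] dr [0.0, 0.0, 0.0] rows 3.0
[ 0.54896073 -0.25488395  0.11526767] 4
```

```bash

python3 -m crank '{"hand":[60,60,60,60,60],"translation":[[0,0.015,0],[0,0.03,0],[0,0.045,0],[0,0.06,0],[0,0.076,0]],"dr":[[-0.15,0,0],[-0.3,0,0],[-0.45,0,0],[-0.6,0,0],[-0.74,0,0]]}'
python3 -m crank '{"hand":[60,60,60,60,60],"translation":[[0,0.011,0.011],[0,0.022,0.022],[0,0.033,0.033],[0,0.044,0.044],[0,0.053,0.053]],"dr":[[-0.15,0,0],[-0.3,0,0],[-0.45,0,0],[-0.6,0,0],[-0.74,0,0]]}'
python3 -c "
from h import *
plan([(536,-321,217,-10,25)])"
```

```text
time_s: 40.5
position: [0.5487, -0.2474, 0.3387]
tool_rot: [[-0.002, 0.541, -0.841], [0.002, -0.841, -0.541], [-1.0, -0.003, 0.001]]
ft_force: [-0.1, -0.3, 0.8]
grip_width: 0.0653
time_s: 41.0
position: [0.5322, -0.3209, 0.3386]
tool_rot: [[-0.002, 0.967, -0.257], [0.002, -0.257, -0.967], [-1.0, -0.003, -0.001]]
ft_force: [-0.1, 0.2, -0.5]
grip_width: 0.065
(536, -321, 217, -10, 25) t [0.1215, 0.004, -0.0007] dr [-0.0841, 0.4347, -0.016] rows 3.0
```

```bash

python3 -m crank '{"hand":[60,60,60,60,60],"translation":[[0.04,0.002,0],[0.08,0.004,0],[0.12,0.004,0],[0.121,0.004,0],[0.121,0.004,0]],"dr":[[-0.03,0.14,-0.005],[-0.06,0.28,-0.01],[-0.084,0.42,-0.016],[-0.084,0.435,-0.016],[-0.084,0.435,-0.016]]}'
python3 -m crank '{"hand":[60],"translation":[[0,0,0]],"dr":[[0,0,0]]}'
python3 -c "
from h import *
plan([(547,-259,81,-10,25)])
im,d,c=grab('wrist'); P=pts(d,c); cv2.imwrite('pics/w16.png',im); Z=P[...,2]
m=((im.max(2)<60)&(Z>.106)&(Z<.12)).astype(np.uint8)
N,L,st,ce=cv2.connectedComponentsWithStats(m)
for i in range(1,N):
  if st[i,4]>100: Q=P[L==i]; print(st[i],Q.mean(0),cv2.minEnclosingCircle((Q[:,:2]*1000).astype(np.float32)))
"
```

```text
time_s: 41.5
position: [0.5363, -0.3217, 0.2188]
tool_rot: [[0.076, 0.984, -0.164], [0.414, -0.181, -0.892], [-0.907, 0.0, -0.421]]
ft_force: [0.1, -0.1, 1.0]
grip_width: 0.0659
time_s: 41.6
position: [0.5373, -0.321, 0.2218]
tool_rot: [[0.079, 0.984, -0.16], [0.41, -0.178, -0.895], [-0.909, 0.006, -0.417]]
ft_force: [-0.6, -0.2, 0.8]
grip_width: 0.0654
(547, -259, 81, -10, 25) t [0.1541, -0.0023, 0.0017] dr [-0.0021, 0.0061, -0.0071] rows 3.1
[ 196    0  141   17 1634] [ 0.57918462 -0.07350759  0.11304223] ((578.9884643554688, -74.90216827392578), 69.98936462402344)
[253 191  28  29 367] [ 0.54517353 -0.26612094  0.11316489] ((544.4472045898438, -267.579833984375), 13.13292121887207)
```

View pics/w16.png

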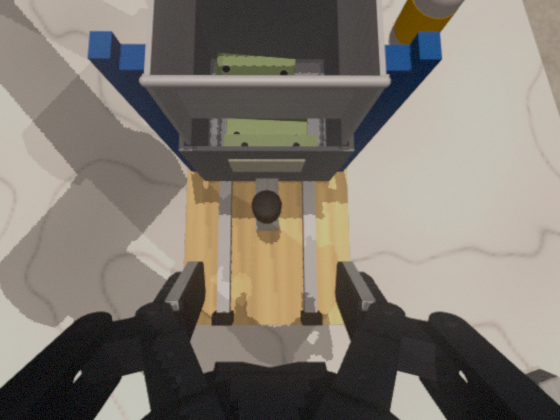

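The knob at (267,207) sits centred between the fingers, at about (545,-267) mm as expected. Approach and grip.

```bash

python3 -m crank '{"hand":[60,60,60,60,60],"translation":[[0.04,-0.003,0.002],[0.08,-0.003,0.002],[0.12,-0.003,0.002],[0.145,-0.003,0.002],[0.152,-0.003,0.002]],"dr":[[0,0,0],[0,0,0],[0,0,0],[0,0,0],[0,0,0]]}'
python3 -m crank '{"hand":[60,255,255,255,255],"translation":[[0,0,0],[0,0,0],[0,0,0],[0,0,0],[0,0,0]],"dr":[[0,0,0],[0,0,0],[0,0,0],[0,0,0],[0,0,0]]}' 50
python3 -c "
from h import *
plan([(521,-407,82,-10,25)])"
```

```text
time_s: 42.15
position: [0.5454, -0.2575, 0.0805]
tool_rot: [[0.076, 0.984, -0.159], [0.414, -0.177, -0.893], [-0.907, 0.002, -0.421]]
ft_force: [-0.5, 0.1, 0.2]
grip_width: 0.0653
time_s: 42.65
position: [0.5457, -0.2604, 0.082]
tool_rot: [[0.08, 0.984, -0.161], [0.412, -0.18, -0.893], [-0.907, 0.005, -0.42]]
ft_force: [1.4, -1.1, 6.4]
grip_width: 0.0268
(521, -407, 82, -10, 25) t [-0.0624, 0.0021, 0.1349] dr [-0.0035, 0.0027, -0.0076] rows 3.0
```

```bash

python3 -m crank '{"hand":[255,255,255,255,255],"translation":[[-0.003,0,0.006],[-0.008,0,0.018],[-0.014,0,0.031],[-0.02,0.001,0.044],[-0.026,0.001,0.057]],"dr":[[0,0,0],[0,0,0],[0,0,0],[0,0,0],[0,0,0]]}'
python3 -m crank '{"hand":[255,255,255,255,255],"translation":[[-0.006,0,0.013],[-0.012,0,0.026],[-0.018,0,0.039],[-0.024,0,0.051],[-0.029,0.001,0.062]],"dr":[[0,0,0],[0,0,0],[0,0,0],[0,0,0],[0,0,0]]}'
python3 -m crank '{"hand":[255,255,255,255],"translation":[[-0.003,0,0.006],[-0.005,0,0.011],[-0.007,0,0.016],[-0.007,0,0.016]],"dr":[[0,0,0],[0,0,0],[0,0,0],[0,0,0]]}'
```

```text
time_s: 43.15
position: [0.5346, -0.3217, 0.082]
tool_rot: [[0.078, 0.984, -0.161], [0.415, -0.179, -0.892], [-0.906, 0.003, -0.422]]
ft_force: [-2.0, 4.1, 11.4]
grip_width: 0.0268
time_s: 43.65
position: [0.5224, -0.3893, 0.082]
tool_rot: [[0.076, 0.984, -0.161], [0.415, -0.179, -0.892], [-0.906, 0.001, -0.422]]
ft_force: [-9.8, 5.6, 13.4]
grip_width: 0.0269
time_s: 44.05
position: [0.5192, -0.4073, 0.082]
tool_rot: [[0.077, 0.984, -0.162], [0.413, -0.18, -0.893], [-0.907, 0.002, -0.421]]
ft_force: [-10.0, -0.4, 13.4]
grip_width: 0.0272
```

Travel so far is 149 mm with no stop force yet, so I'll pull a few mm more.

```bash

python3 -m crank '{"hand":[255,255,255,255],"translation":[[-0.002,0,0.004],[-0.003,0,0.007],[-0.003,0,0.007],[-0.003,0,0.007]],"dr":[[0,0,0],[0,0,0],[0,0,0],[0,0,0]]}'
```

```text
time_s: 44.45
position: [0.5189, -0.408, 0.0817]
tool_rot: [[0.074, 0.985, -0.158], [0.426, -0.175, -0.888], [-0.902, -0.002, -0.432]]
ft_force: [-4.9, 26.1, 15.2]
grip_width: 0.0267
```

```bash

python3 -m crank '{"hand":[255,60,60,60,60],"translation":[[0.003,0,-0.006],[0.003,0,-0.006],[0.003,0,-0.006],[0.003,0,-0.006],[0.003,0,-0.006]],"dr":[[0,0,0],[0,0,0],[0,0,0],[0,0,0],[0,0,0]]}'
python3 -m crank '{"hand":[60,60,60,60,60],"translation":[[-0.03,0,0],[-0.07,0,0],[-0.12,0,0],[-0.17,0,0],[-0.2,0,0]],"dr":[[0,0,0],[0,0,0],[0,0,0],[0,0,0],[0,0,0]]}'
python3 -m crank '{"hand":[60,60,60,60,60],"translation":[[0,0,0],[0,0,0],[0,0,0],[0,0,0],[0,0,0]],"dr":[[0,0,0],[0,0,0],[0,0,0],[0,0,0],[0,0,0]]}'
python3 - <<'E'
from h import *
im,d,c=grab("wrist"); P=pts(d,c); cv2.imwrite("pics/w17.png",im); Z=P[...,2]
m=((im.max(2)<60)&(Z>.106)&(Z<.12)).astype(np.uint8)
N,L,st,ce=cv2.connectedComponentsWithStats(m)
for i in range(1,N):
  if st[i,4]>60: Q=P[L==i]; print(st[i],Q.mean(0),cv2.minEnclosingCircle((Q[:,:2]*1000).astype(np.float32)))
im,d,c=grab("side"); cv2.imwrite("pics/s17.png",im); im2,d,c=grab("top"); cv2.imwrite("pics/t17.png",im2)
cv2.imwrite("pics/c17.png",np.vstack([cv2.resize(im[120:420,150:430],(400,300))*1,cv2.resize(im2[120:300,110:410],(400,240))]))
E
```

```text
time_s: 44.95
position: [0.5202, -0.4071, 0.0791]
tool_rot: [[0.078, 0.984, -0.162], [0.414, -0.18, -0.892], [-0.907, 0.002, -0.422]]
ft_force: [-0.2, -0.6, 0.3]
grip_width: 0.0656
time_s: 45.45
position: [0.5041, -0.4912, 0.2645]
tool_rot: [[0.08, 0.984, -0.161], [0.41, -0.18, -0.894], [-0.908, 0.006, -0.418]]
ft_force: [0.1, -0.6, -0.3]
grip_width: 0.0654
time_s: 45.95
position: [0.5049, -0.4893, 0.2601]
tool_rot: [[0.077, 0.984, -0.161], [0.416, -0.179, -0.892], [-0.906, 0.001, -0.423]]
ft_force: [-0.5, -0.0, -0.6]
grip_width: 0.0652
[185   0  12  14 104] [ 0.46977043 -0.1919136   0.11249169] ((469.60198974609375, -188.03128051757812), 7.333728313446045)
[341   0  13  14 117] [ 0.6408125  -0.22319013  0.112938  ] ((642.1183471679688, -220.2670440673828), 7.186628818511963)
[ 201   11  136  126 1918] [ 0.54776118 -0.24393721  0.11315467] ((540.0432739257812, -287.8628234863281), 99.90141296386719)
[199 146  98   6 283] [ 0.49442645 -0.36446651  0.11476026] ((504.06622314453125, -366.23284912109375), 50.40555953979492)
[298 146  28   6  78] [ 0.57005539 -0.37808018  0.1141304 ] ((569.8594970703125, -378.1395263671875), 14.380330085754395)
[257 177  25  26 446] [ 0.51842179 -0.41268432  0.11332031] ((518.1304321289062, -412.5158996582031), 13.195733070373535)
```

View pics/w17.png

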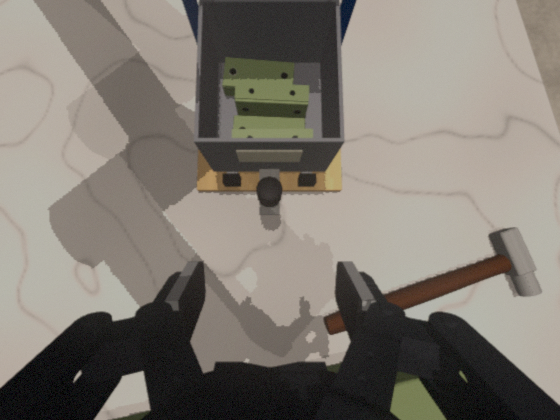

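View pics/c17.png

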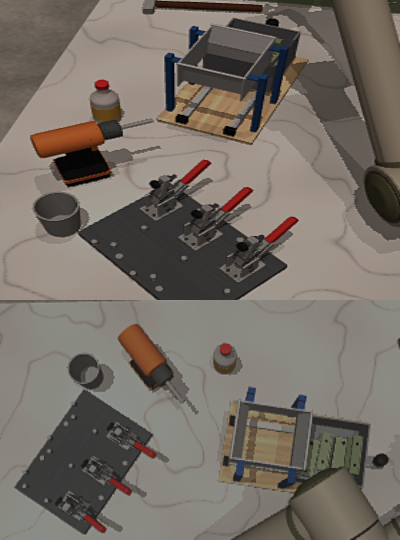

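The box is at the front stop with all four channels inside. The clamps are open, the nests empty, the bystanders untouched and the gripper is clear. Handing in.

```bash
python3 -c "
from rig import env
env.close_job()"
```

```text
the job is handed in; nothing more can be done
```

I pushed the box home, opened all three clamps, sent all four channels down the chute and pulled the loaded box back to its front stop. The job is handed in at about 46 s robot time, out of the 210 s allowed.

- **Box pushed home:** it hit the rear stop, with the wrist force rising to about 32 N.
- **Clamps:** each handle was pressed onto its open stop, which resisted with 25–50 N. The last pictures show all three handles laid back and the arms up; I did not measure the arm angles themselves.
- **Channels:** the three nest channels and the bench one all went in. The bench channel had shifted about 35 mm before I picked it up, so I located it again first. One channel leans against its neighbours. Before the pull-out the highest point measured was about 100 mm above the bench, against the 135 mm rim.
- **Box pulled out:** I pulled until the front stop resisted (about 26 N). The knob had moved about 148 mm by the camera, which agrees with the 150 mm of travel within camera accuracy.
- **Last view:** the drill, bottle and cup look undisturbed, by eye rather than measured. The gripper was clear of everything, with no contact force.

No check failed or disagreed.

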